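Pack the staining caddy before the van moves on

TASK

Pack the grey caddy before the van moves on: first stand the three large brown dropper bottles in its three square cells, one to a cell in any order, and only then stand the tall white tube of test strips in the caddy's long bay. Keep everything upright throughout, and leave the small pale dropper bottle and the hand gel bottle where they are.

Things in the scene. Friction and masses are not known exactly. Their poses are not given: they have to be found in the camera images.
- caddy: low grey open-topped caddy, fixed to the worktop; 136 mm along its x, 196 mm along its y (plus a 10 mm finger ledge at each y end), walls 40 mm high and 4 mm thick, floor 4 mm thick. Origin at the centre of its underside, z up. On its -x side, nearer the robot, is a row of three square cells, each 60 x 60 mm inside, centred at x = -32 mm, y = -64, 0 and +64 mm. On its +x side is one long bay, 60 mm (x) by 188 mm (y) inside, centred at x = +32 mm, y = 0
- stain_red_center (a point): brown glass dropper bottle with a black rubber bulb; round body 44 mm across up to 70 mm above its base, collar 26 mm across from 70 to 88 mm, bulb 14 mm across from 88 to 108 mm (its top). The point is the bottle's centre, on its axis 54 mm above its base; z is up along the bottle. About 75 g, stands loose and upright on the worktop. The three brown bottles are alike in size and interchangeable.
- stain_violet_center (a point): brown glass dropper bottle with a black rubber bulb; round body 44 mm across up to 70 mm above its base, collar 26 mm across from 70 to 88 mm, bulb 14 mm across from 88 to 108 mm (its top). The point is the bottle's centre, on its axis 54 mm above its base; z is up along the bottle. About 75 g, stands loose and upright on the worktop. The three brown bottles are alike in size and interchangeable.
- stain_iodine_center (a point): brown glass dropper bottle with a white rubber bulb; round body 44 mm across up to 70 mm above its base, collar 26 mm across from 70 to 88 mm, bulb 14 mm across from 88 to 108 mm (its top). The point is the bottle's centre, on its axis 54 mm above its base; z is up along the bottle. About 75 g, stands loose and upright on the worktop. The three brown bottles are alike in size and interchangeable.
- strip_tube_center (a point): tall white round plastic tube of test strips with a snap cap; body 43 mm across up to 112 mm above its base, cap 47 to 49 mm across (53 mm over its thumb lip) from 112 to 126 mm (its top). The point is its centre, on its axis 63 mm above its base; z is up along the tube. About 45 g, stands loose and upright on the worktop
- small_dropper_center (a point): small pale dropper bottle with a white bulb, 35 mm across and 86 mm tall: smaller than the brown ones and not part of the set, stays where it is. The point is its centre, 43 mm above its base; z is up. Loose
- gel_bottle_center (a point): hand gel bottle with flat sides and a screw cap, 34 x 50 mm and 123 mm tall, not part of the set, stays where it is. The point is its centre, 61.5 mm above its base; z is up. Loose
Things that resemble listed ones, but are neither listed nor needed, are in the scene too. Leave any green look-alike of the part that bears strip_tube_center alone.

How it is judged:
By the outcome, as a careful person would: the job done as asked, in the order asked, and still so for the second after the job is handed in, with the robot touching nothing.
It also fails if it takes over 88 s, if anything falls off the work surface, if the arm or the gripper's body presses on something with over 40 N, if the wrist force passes 120 N, or if a joint passes its speed limit or range.

ROBOT

A 6-joint arm with a two-finger parallel gripper is mounted at the origin on a cart in front of the work surface, level with it; the furniture and walls round the work are solid. World frame = base frame: x ahead of the robot, y to its left, z up, the work surface at z = 0. Lengths are in m, angles in rad, forces in N, time in s.
With the tool pointing down it reaches from about 0.325 to 0.85 m from the base axis. Payload 4.4 kg.
Tool frame: the origin (TCP) lies between the finger pads; the fingertips stand 17 mm ahead of it and the grasp point (between the pads) lies 2 mm behind it (r.tip_reach is the distance from the TCP to the fingertips, in m); z points along the fingers, y is the direction in which the jaws open and shut (so a half turn about z gives the same grasp; the last joint's range is limited). The gripper opens to 94 mm and grips with 3 to 60 N. Pads are 16 mm wide; open, the fingers measure 119 mm over their backs; the gripper's body (75 mm by 177 mm) begins 78 mm behind the grasp point.
Start: joints at [1.081, 0.207, 1.542, -0, 1.393, -0.15], TCP at [0.192, 0.542, 0.222] pointing down, gripper open.
Joint ranges: [-2.73, 2.73], [-0.86, 2.22], [0.23, 2.46], [-1.11, 4.25], [0.08, 2.63], [-2.82, 2.82]. Speed limits (rad/s): [2.79, 2.79, 3.14, 3.14, 3.14, 3.14].

INTERFACE

Orientations are given as a unit quaternion [w, x, y, z].
In Python, from plant import get_state, snapshot, r gives the robot as it stands.
- The arm moves only by the tool servo_tool, never from a script. Its argument "commands" is a list that holds one entry, the list of rows, each a list of 7 numbers: the finger opening in cm, from 0 to 9.4, then the shift along the tool's x, y, z in cm, then the turn, a rotation vector about the tool's x, y, z in rad. A call has 1 to 20 rows; each row is the pose to reach, as a shift and turn from the pose commanded when the call began, along the tool's axes at that moment; what a row does not reach only later rows make up. A row lasts 1/10 s, in which the tool goes at most 50 mm and 8.59 degrees, less where a joint would pass 70% of its speed; a pose out of reach is approached as far as the arm can. A call with a gripper value outside its range is refused whole. The fingers move at their own pace and stop on an object; "newtons" is the grip in N (left out, the last holds). Time passes only in rows, so rows that repeat a pose let the fingers close. It gives the time, the measured TCP pose, the force and the opening at its end, in the units of the state.
- get_state(): the state, without advancing time (a new reading comes with each control period).
- snapshot(name): name is "scene" or "side" or "wrist"; returns a dict with "img" (384x512x3 uint8, blue, green, red), "intrinsics" (3x3 intrinsics, pixels), "rvec" (rotation vector, rad) and "tvec" (3), from world to camera coordinates, as OpenCV has them; the wrist camera has in their place "T_tool_cam" (4x4, takes a point from camera to tool coordinates, whose origin is the TCP and whose axes are the flange's). Camera axes: x right, y down, z forward; pixel columns grow to the right and rows downward; lengths in m; the calibration is good to about 2 mm. The wrist camera is an equidistant fisheye: a pixel r from the principal point sees the ray r / f radians off the axis. A picture is of the moment at which its call begins: read the wrist's pose just before it. There is no depth.
- r.close_job(): hands the job in, once; it reports no verdict.
The state is a dict: "clock": time; "joint_positions": joint angles; "joint_velocities": joint speeds; "joint_efforts": joint torques, N m; "position": TCP position; "ee_rot": TCP orientation; "ft_force": force on the tool from outside, world axes, zero at the start; "moment": the same for the moment, N m; "width": opening from 0.0 (shut) to 1.0 (fully open).
Only numpy, scipy, OpenCV 4.12 (cv2) and the standard library are available. Lean on these libraries where they do the work, as an engineer would, in place of code of your own. Each camera call takes 0.05 s, during which the arm holds its last target.

## Working session

There is one attempt and no reset: what is moved stays moved. The work goes in short steps, Python scripts to look and compute and a tool call to move; the robot and the scene stay as the last step left them, time stands still between calls to the robot, and variables do not carry over. Pictures are saved under pics/ and viewed, and the job is handed in when it is done.

Besides the shell and the picture viewer there is one more tool, called after "Emit:" by a JSON object that holds its "name" and its "arguments", one argument or row to a line. servo_tool: Moves the arm, as the interface text tells. Its arguments: {"type":"object","properties":{"commands":{"type":"array","items":{"type":"array","items":{"type":"array","items":{"type":"number"}}}},"newtons":{"type":"number"}},"required":["commands"]}

```bash
ls; mkdir -p pics; python3 - <<'E'
from plant import get_state, snapshot, r
import cv2
s=get_state(); print(s['clock'],s['position'],s['ee_rot'],s['width'],r.tip_reach)
for n in('scene','side','wrist'):
    d=snapshot(n); cv2.imwrite(f'pics/a_{n}.png',d['img'])
    print(n,d['intrinsics'],d.get('rvec'),d.get('tvec'),d.get('T_tool_cam'))
E
```

```text
pics
0.0 [0.19128348 0.54144186 0.22132319] [-3.52446268e-04  1.69072214e-01  9.85603039e-01 -1.05410029e-03] 1.0031164627182574 0.017
scene [[422.87303383   0.         252.5339365 ]
 [  0.         422.87303383 198.25281921]
 [  0.           0.           1.        ]] [ 0.50591709  2.86334086 -0.88731519] [ 0.38490155 -0.35982023  1.41732869] None
side [[456.11962992   0.         260.30692297]
 [  0.         456.11962992 183.25565114]
 [  0.           0.           1.        ]] [ 0.57240316 -2.87162234  0.80789006] [ 0.61355263 -0.04553485  1.32726318] None
wrist [[297.31863964   0.         249.35776798]
 [  0.         297.31863964 194.02073923]
 [  0.           0.           1.        ]] None None [[ 9.93630513e-04 -9.72344072e-01 -2.33550890e-01  6.54418994e-02]
 [ 9.99999505e-01  9.80201565e-04  1.73567481e-04 -1.59255053e-04]
 [ 6.01596362e-05 -2.33550947e-01  9.72344564e-01 -1.62535857e-01]
 [ 0.00000000e+00  0.00000000e+00  0.00000000e+00  1.00000000e+00]]
```

View pics/a_scene.png

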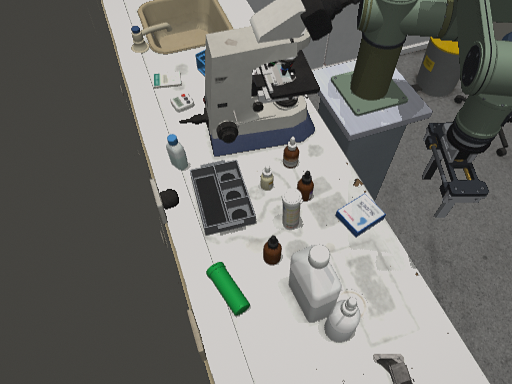

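View pics/a_side.png

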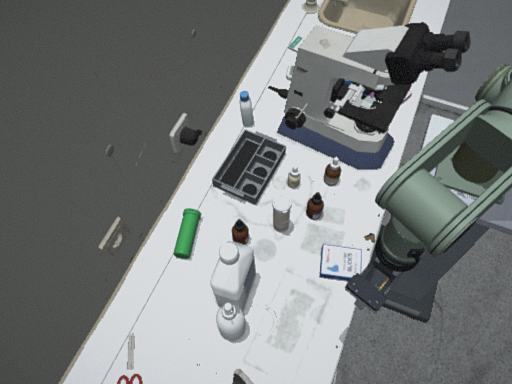

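View pics/a_wrist.png

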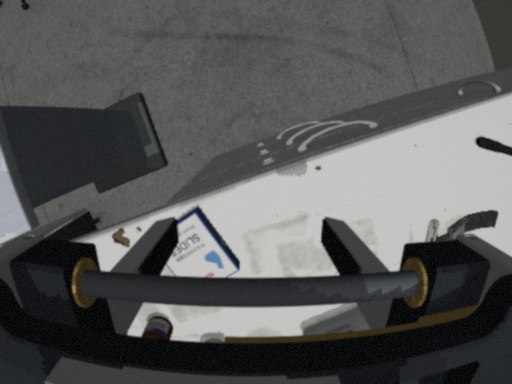

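The scene view shows the brown bottles near (291,150), (306,185) and (272,250), the white tube at (291,208) and the caddy around (222,195). In the side view they are at (333,170), (315,206), (240,232), (282,213) and (250,165). I'll zoom in next.

```bash
cat > h.py <<'E'
import numpy as np, cv2
from scipy.spatial.transform import Rotation as R
def proj(d,P):
    p,_=cv2.projectPoints(np.asarray(P,float).reshape(-1,1,3),d['rvec'],d['tvec'],d['intrinsics'],None); return p[:,0]
def ray(d,uv):
    M=cv2.Rodrigues(np.asarray(d['rvec'],float))[0]; t=np.asarray(d['tvec']).ravel()
    v=np.linalg.inv(d['intrinsics'])@[uv[0],uv[1],1]; return -M.T@t, M.T@v
def onz(d,uv,z):
    c,v=ray(d,uv); return c+v*(z-c[2])/v[2]
def two(d1,u1,d2,u2):
    A=[];b=[]
    for d,u in((d1,u1),(d2,u2)):
        c,v=ray(d,u); v/=np.linalg.norm(v); Q=np.eye(3)-np.outer(v,v); A.append(Q);b.append(Q@c)
    A=np.vstack(A);b=np.hstack(b); x=np.linalg.lstsq(A,b,rcond=None)[0]; return x,np.linalg.norm(A@x-b)
def wproj(d,pos,q,P):
    M=R.from_quat(q,scalar_first=True).as_matrix(); X=(np.asarray(P)-pos)@M
    T=np.asarray(d['T_tool_cam']); c=(X-T[:3,3])@T[:3,:3]
    th=np.arctan2(np.hypot(c[:,0],c[:,1]),c[:,2]); ph=np.arctan2(c[:,1],c[:,0]); K=d['intrinsics']
    return np.c_[K[0,2]+K[0,0]*th*np.cos(ph),K[1,2]+K[0,0]*th*np.sin(ph)]
def wray(d,pos,q,uv):
    K=d['intrinsics'];x=uv[0]-K[0,2];y=uv[1]-K[1,2];rr=np.hypot(x,y);th=rr/K[0,0];ph=np.arctan2(y,x)
    v=np.array([np.sin(th)*np.cos(ph),np.sin(th)*np.sin(ph),np.cos(th)]); T=np.asarray(d['T_tool_cam'])
    M=R.from_quat(q,scalar_first=True).as_matrix(); return pos+M@T[:3,3], M@T[:3,:3]@v
def wonz(d,pos,q,uv,z):
    c,v=wray(d,pos,q,uv); return c+v*(z-c[2])/v[2]
E
python3 - <<'E'
import cv2
a=cv2.imread('pics/a_scene.png')[125:275,170:330]; cv2.imwrite('pics/b_scene.png',cv2.resize(a,None,fx=4,fy=4,interpolation=cv2.INTER_CUBIC))
a=cv2.imread('pics/a_side.png')[115:265,200:360]; cv2.imwrite('pics/b_side.png',cv2.resize(a,None,fx=4,fy=4,interpolation=cv2.INTER_CUBIC))
E
```

```text
(no output)
```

View pics/b_scene.png

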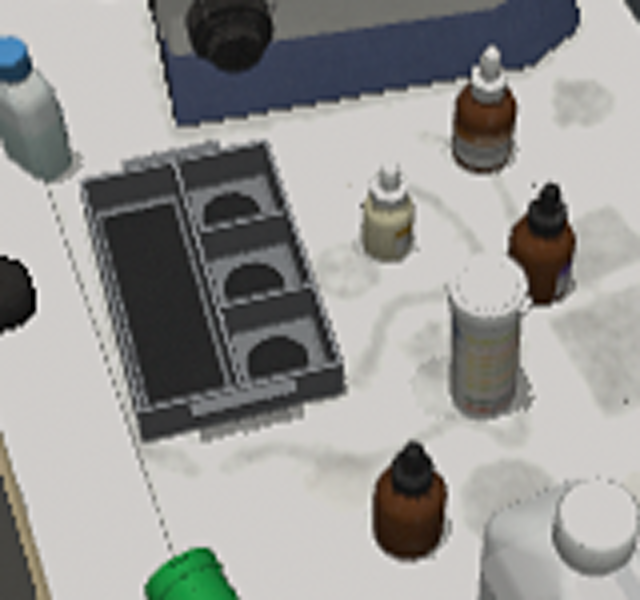

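View pics/b_side.png

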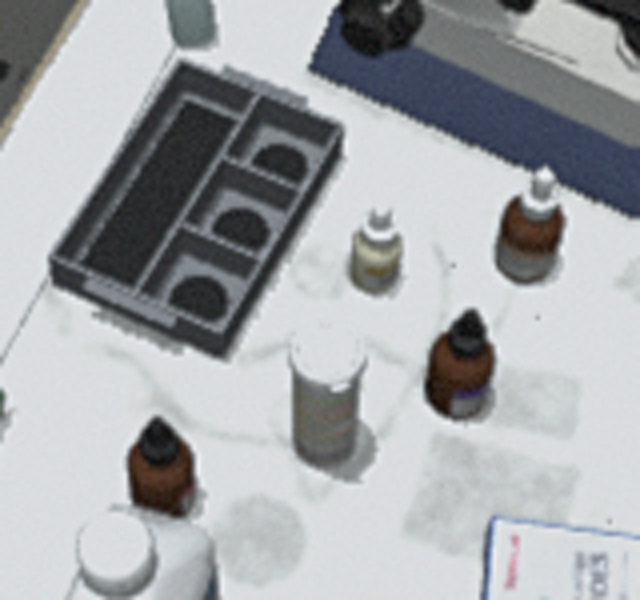

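```bash
python3 - <<'E'
from plant import snapshot
from h import *
import pickle
sc=snapshot('scene'); sd=snapshot('side')
pickle.dump((sc,sd),open('cams.pkl','wb'))
S=lambda x,y:((x+.5)/4-.5+170,(y+.5)/4-.5+125); D=lambda x,y:((x+.5)/4-.5+200,(y+.5)/4-.5+115)
np.set_printoptions(precision=4,suppress=True)
for n,a,b,z in[('iod',(490,50),(543,172),.106),('B',(550,188),(470,315),.106),('C',(413,447),(157,422),.106),('tube',(488,283),(328,345),.126),('small',(390,172),(381,215),.084),
 ('c1',(84,182),(183,62),.04),('c2',(267,143),(342,130),.04),('c3',(343,367),(228,330),.04),('c4',(143,412),(52,262),.04)]:
    print(n,two(sc,S(*a),sd,D(*b)),onz(sc,S(*a),z)[:2],onz(sd,D(*b),z)[:2])
E
```

```text
iod (array([0.3669, 0.1979, 0.1119]), np.float64(0.00033633722851463113)) [0.3643 0.1927] [0.3673 0.1939]
B (array([0.3764, 0.3189, 0.1095]), np.float64(0.00038801435759597085)) [0.3749 0.3162] [0.3767 0.3171]
C (array([0.5286, 0.4644, 0.1091]), np.float64(0.0003477552776765733)) [0.5279 0.4631] [0.5294 0.4628]
tube (array([0.4487, 0.3835, 0.1266]), np.float64(0.00042356773275264097)) [0.4485 0.3835] [0.4488 0.3828]
small (array([0.4594, 0.2513, 0.0816]), np.float64(0.0007641795316206549)) [0.4601 0.2524] [0.4588 0.2534]
c1 (array([0.6492, 0.152 , 0.0362]), np.float64(0.00017805735672725916)) [0.6495 0.1552] [0.6479 0.1546]
c2 (array([0.5181, 0.165 , 0.0379]), np.float64(0.0009554279623777158)) [0.5186 0.1658] [0.5175 0.1672]
c3 (array([0.5306, 0.3502, 0.0305]), np.float64(0.004380091188006658)) [0.5327 0.3593] [0.5292 0.3517]
c4 (array([0.6631, 0.3464, 0.0373]), np.float64(0.0008815404277740198)) [0.6633 0.3473] [0.6619 0.3485]
```

```bash
python3 - <<'E'
from h import *
import pickle
sc,sd=pickle.load(open('cams.pkl','rb'))
S=lambda x,y:((x+.5)/4-.5+170,(y+.5)/4-.5+125); D=lambda x,y:((x+.5)/4-.5+200,(y+.5)/4-.5+115)
np.set_printoptions(precision=4,suppress=True)
print('jugcap',two(sc,S(597,510),sd,D(117,548)))
print('gelcap',two(sc,(173,138),sd,(244,95)))
for n,f,d,l in[('sc',S,sc,[(180,122),(525,65),(578,10)]),('sd',D,sd,[(312,68),(640,215)])]:
    for p in l: print('scope base',n,onz(d,f(*p),0.0)[:2])
print('knob',two(sc,(227,131),sd,(295,118)))
print('eyepiece',two(sc,(318,25),sd,(405,60)))
print('sprayer',two(sc,(351,299),sd,(230,309)))
print(onz(sc,(318,318),0),onz(sc,(290,275),0))
# overlay
th=-.08; c=np.array([.590,.257])
M=np.array([[np.cos(th),-np.sin(th)],[np.sin(th),np.cos(th)]])
for n,d in(('scene',sc),('side',sd)):
    im=cv2.resize(d['img'],None,fx=4,fy=4,interpolation=cv2.INTER_CUBIC)
    q=lambda P:(proj(d,P)*4+1.5).astype(int)
    for z in(0,.04):
        X=np.array([[-.068,-.098],[.068,-.098],[.068,.098],[-.068,.098]])@M.T+c
        cv2.polylines(im,[q(np.c_[X,np.full(4,z)])],True,(0,255,0),1)
    for (x,y),H,rr in[((.367,.1945),.108,(.022,.007)),((.3762,.3175),.108,(.022,.007)),((.5286,.463),.108,(.022,.007)),((.4487,.3832),.126,(.0215,.0245))]:
        t=np.linspace(0,6.28,40)
        for z,rad in((0,rr[0]),(H,rr[1])):
            cv2.polylines(im,[q(np.c_[x+rad*np.cos(t),y+rad*np.sin(t),t*0+z])],True,(0,255,0),1)
    x0,y0=(680,500) if n=='scene' else (800,460)
    cv2.imwrite(f'pics/c_{n}.png',im[y0:y0+600,x0:x0+640])
E
```

```text
jugcap (array([0.4885, 0.5927, 0.2346]), np.float64(0.002007752787858224))
gelcap (array([0.673 , 0.1013, 0.1255]), np.float64(0.001075935440307819))
scope base sc [0.5636 0.0927]
scope base sc [0.2995 0.1289]
scope base sc [0.2374 0.0903]
scope base sd [0.568  0.0937]
scope base sd [0.2991 0.1273]
knob (array([0.519 , 0.089 , 0.0829]), np.float64(0.0004949853853339377))
eyepiece (array([0.2804, 0.0898, 0.3765]), np.float64(0.01686294545794081))
sprayer (array([0.4492, 0.6808, 0.1648]), np.float64(0.004797086493051786))
[0.4834 0.6462 0.    ] [0.5026 0.5248 0.    ]
```

View pics/c_scene.png

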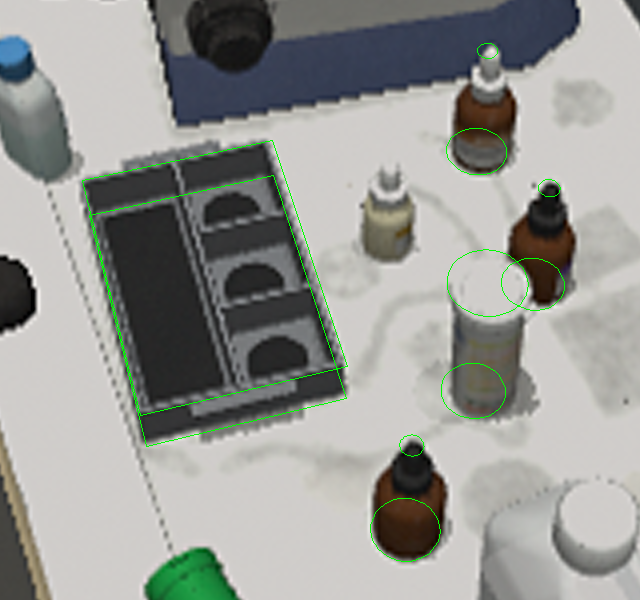

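View pics/c_side.png

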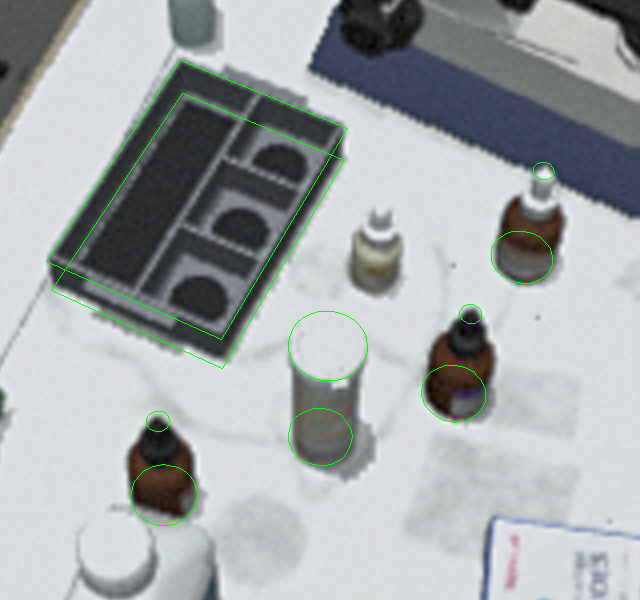

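Measured so far (m): C is at about (0.528, 0.463), B at (0.376, 0.317) and iodine at (0.367, 0.194). The tube is at about (0.448, 0.383). The caddy centre is about (0.590, 0.257), yaw about -0.08 rad. A tall jug stands at (0.49, 0.59) and its cap is at z = 0.235. I'll pick C first with the jaws along x and the camera toward -y.

```bash
cat >> h.py <<'E'
def down(yaw): # tool x at angle yaw, tool z down
    x=np.array([np.cos(yaw),np.sin(yaw),0]);z=np.array([0,0,-1.]);return np.c_[x,np.cross(z,x),z]
def rows(targets,base=None):
    """targets: list of (x,y,z,yawdeg); prints shift cm & rotvec from current pose"""
    from plant import get_state
    s=get_state(); p=np.array(s['position']);M=R.from_quat(s['ee_rot'],scalar_first=True).as_matrix()
    print('t',round(s['clock'],2),'p',np.round(p,4),'yaw',round(np.degrees(np.arctan2(M[1,0],M[0,0])),1),'w',round(s['width'],3),'F',np.round(s['ft_force'],1),'j6',round(s['joint_positions'][5],2),'tilt',np.round(M[:2,2],3))
    for x,y,z,yw in targets:
        print(np.round(M.T@(np.array([x,y,z])-p)*100,2),np.round(R.from_matrix(M.T@down(np.radians(yw))).as_rotvec(),4))
E
python3 -c "
from h import *
rows([(.40,.42,.27,200),(.40,.42,.27,265.4),(.527,.463,.27,265.4)])
import pickle
sc,sd=pickle.load(open('cams.pkl','rb'))
for z in(.1,.15,.19): print(onz(sc,(291,258),z),onz(sc,(291,280),z))"
```

```text
t 0.25 p [0.1915 0.5418 0.2219] yaw 160.5 w 1.002 F [-0.7 -0.5  0.1] j6 -0.15 tilt [-0.001 -0.001]
[-23.72  -4.54  -4.81] [-1.000e-03 -5.000e-04 -6.889e-01]
[-23.72  -4.54  -4.81] [-6.0000e-04 -1.1000e-03 -1.8303e+00]
[-34.26   3.75  -4.82] [-6.0000e-04 -1.1000e-03 -1.8303e+00]
[0.50846189 0.52615149 0.1       ] [0.52928482 0.57530789 0.1       ]
[0.5216029  0.54775185 0.15      ] [0.54122403 0.59407119 0.15      ]
[0.53211571 0.56503213 0.19      ] [0.5507754  0.60908182 0.19      ]
```

Emit:
{"name": "servo_tool", "arguments": {
  "commands": [
    [[6.5,-5,-1,-2,0,0,-0.12],[6.5,-10,-2,-4.8,0,0,-0.26],[6.5,-15,-3,-4.8,0,0,-0.41],[6.5,-19,-3.6,-4.8,0,0,-0.56],[6.5,-22,-4.2,-4.8,0,0,-0.71],[6.5,-23.7,-4.5,-4.8,0,0,-0.86],[6.5,-23.7,-4.5,-4.8,0,0,-1.01],[6.5,-24,-4,-4.8,0,0,-1.16],[6.5,-26,-3,-4.8,0,0,-1.31],[6.5,-28,-1.5,-4.8,0,0,-1.46],[6.5,-30,0,-4.8,0,0,-1.6],[6.5,-32,1.5,-4.8,0,0,-1.74],[6.5,-34.2,3.5,-4.8,0,0,-1.83],[6.5,-34.3,3.7,-4.8,0,0,-1.83],[6.5,-34.3,3.7,-4.8,0,0,-1.83]]
  ],
  "newtons": 15
}}

```text
clock: 1.75
position: [0.5272, 0.4625, 0.2694]
ee_rot: [-0.001, -0.677, 0.736, 0.0]
ft_force: [-0.3, 0.2, -0.2]
width: 0.692
```

```bash
cat > look.py <<'E'
import sys
from plant import get_state,snapshot
from h import *
s=get_state(); d=snapshot('wrist'); n=sys.argv[1]; cv2.imwrite(f'pics/{n}.png',d['img'])
np.savez(f'{n}.npz',K=d['intrinsics'],T=d['T_tool_cam'],p=s['position'],q=s['ee_rot'])
rows([])
E
python3 look.py w1
```

```text
t 1.8 p [0.5267 0.4625 0.2699] yaw -94.7 w 0.692 F [-1.2  0.1 -0.1] j6 -2.46 tilt [-0.002 -0.001]
```

View pics/w1.png

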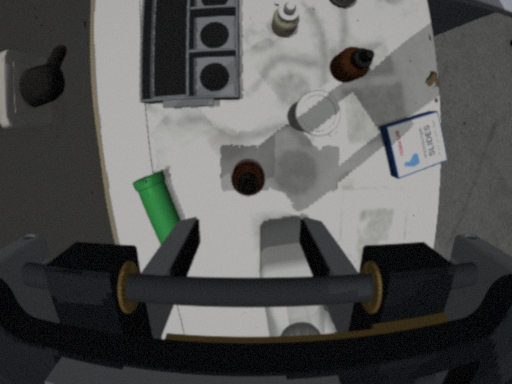

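The wrist view shows C at about (248,177), the tube cap at (318,113), B's bulb at (365,56) and the caddy's +y end at (142,98) to (243,96). I'll zoom in on the upper part.

```bash
python3 -c "
import cv2
a=cv2.imread('pics/w1.png')[0:200,130:385]
cv2.imwrite('pics/w1z.png',cv2.resize(a,None,fx=3,fy=3,interpolation=cv2.INTER_CUBIC))"
```

```text
(no output)
```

View pics/w1z.png

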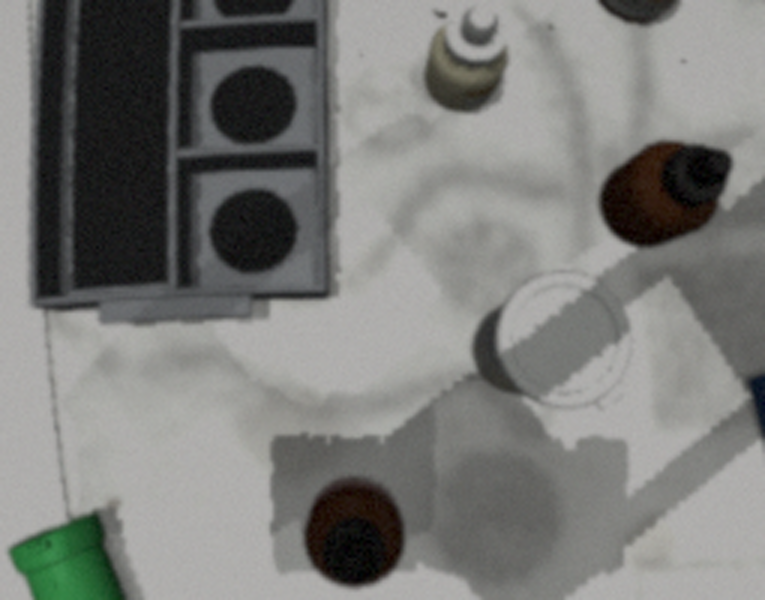

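```bash
python3 - <<'E'
from h import *
a=np.load('w1.npz'); d={'intrinsics':a['K'],'T_tool_cam':a['T']}
f=lambda x,y:((x+1)/3-.33+130-.33,(y+1)/3-.67)
for n,u,z in[('Cbody',(354,530),.05),('Cbulb',(353,554),.106),('tube',(564,340),.126),('Bbulb',(715,163),.106),('cadBL',(33,305),.04),('cadBR',(328,296),.04),('disc+y',(253,230),.004),('disc0',(253,104),.004)]:
    print(n,np.round(wonz(d,a['p'],a['q'],f(*u),z),4))
th=-.08;c=np.array([.590,.257]);M=down(0)
Rm=np.array([[np.cos(th),-np.sin(th)],[np.sin(th),np.cos(th)]])
for y in(-.064,0,.064): print('cell',Rm@[-.032,y]+c)
E
```

```text
Cbody [0.5308 0.462  0.05  ]
Cbulb [0.5309 0.4612 0.106 ]
tube [0.4517 0.3875 0.126 ]
Bbulb [0.3803 0.3188 0.106 ]
cadBL [0.6674 0.347  0.04  ]
cadBR [0.5337 0.3595 0.04  ]
disc+y [0.5676 0.3206 0.004 ]
disc0 [0.5629 0.2565 0.004 ]
cell [0.5529878  0.19576196]
cell [0.55810235 0.25955727]
cell [0.56321689 0.32335258]
```

```bash
python3 -c "
from h import *
rows([(.531,.4617,.058,265.4)])"
```

```text
t 1.8 p [0.5267 0.4625 0.2699] yaw -94.7 w 0.692 F [-1.2  0.1 -0.1] j6 -2.46 tilt [-0.002 -0.001]
[ 0.03 -0.47 21.19] [ 0.0014 -0.0009 -0.0013]
```

Emit:
{"name": "servo_tool", "arguments": {
  "commands": [
    [[6.5,0,-0.4,4,0,0,0],[6.5,0,-0.4,8,0,0,0],[6.5,0,-0.4,12,0,0,0],[6.5,0,-0.4,15,0,0,0],[6.5,0,-0.4,18,0,0,0],[6.5,0,-0.4,20,0,0,0],[6.5,0,-0.4,21.1,0,0,0],[6.5,0,-0.4,21.1,0,0,0]]
  ]
}}

```text
clock: 2.6
position: [0.5293, 0.4616, 0.0579]
ee_rot: [-0.002, -0.678, 0.735, 0.0]
ft_force: [-0.7, 0.3, -0.2]
width: 0.696
```

```bash
python3 look.py w2
```

```text
t 2.65 p [0.5306 0.4624 0.0597] yaw -94.6 w 0.692 F [1.  0.4 0.6] j6 -2.47 tilt [-0.001 -0.   ]
```

View pics/w2.png

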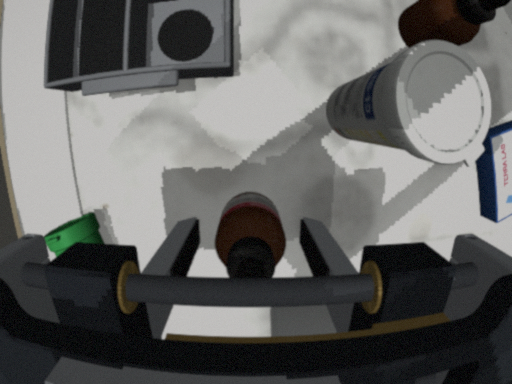

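The bottle at (250,245) sits centred between the fingers, whose inner edges are near columns 200 and 300. I'll close on it.

Emit:
{"name": "servo_tool", "arguments": {
  "commands": [
    [[4,0,0,0,0,0,0],[4,0,0,0,0,0,0],[4,0,0,0,0,0,0],[4,0,0,0,0,0,0],[4,0,0,0,0,0,0],[4,0,0,0,0,0,0]]
  ],
  "newtons": 15
}}

```text
clock: 3.25
position: [0.532, 0.463, 0.0609]
ee_rot: [0.001, -0.678, 0.735, -0.0]
ft_force: [-1.8, -0.1, 4.8]
width: 0.457
```

```bash
python3 look.py w3; python3 -c "
from h import *
rows([(.531,.4617,.16,265.4),(.566,.321,.16,265.4),(.566,.321,.063,265.4)])"
```

```text
t 3.3 p [0.532  0.463  0.0609] yaw -94.6 w 0.456 F [-0.5 -0.4  5.1] j6 -2.47 tilt [0.002 0.001]
t 3.3 p [0.532  0.463  0.0609] yaw -94.6 w 0.456 F [-0.5 -0.4  5.1] j6 -2.47 tilt [0.002 0.001]
[ 0.12  0.07 -9.91] [-0.0014  0.0015 -0.0003]
[13.86 -4.55 -9.92] [-0.0014  0.0015 -0.0003]
[13.88 -4.54 -0.22] [-0.0014  0.0015 -0.0003]
```

View pics/w3.png

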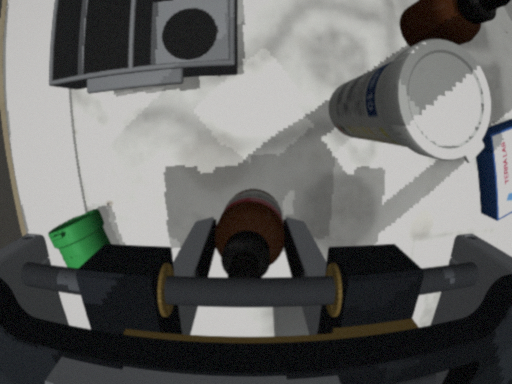

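Width reads 42.9 mm, so it is holding the body. I'll lift and look again.

Emit:
{"name": "servo_tool", "arguments": {
  "commands": [
    [[4,0,0,-1,0,0,0],[4,0,0,-3,0,0,0],[4,0,0,-6,0,0,0],[4,0,0,-8,0,0,0],[4,0,0,-9,0,0,0],[4,0,0,-9,0,0,0],[4,0,0,-9,0,0,0]]
  ]
}}

```text
clock: 4.0
position: [0.5308, 0.4619, 0.1482]
ee_rot: [-0.001, -0.678, 0.735, 0.0]
ft_force: [0.1, 0.2, -1.4]
width: 0.458
```

```bash
python3 look.py w4
```

```text
t 4.05 p [0.5304 0.4617 0.1475] yaw -94.6 w 0.456 F [ 0.3  0.6 -1.1] j6 -2.47 tilt [-0.003 -0.002]
```

View pics/w4.png

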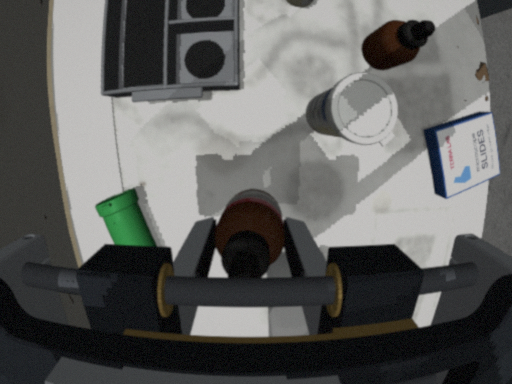

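C is lifted upright and held, at (250,235). I'll carry it over the +y cell.

```bash
python3 -c "
from h import *
rows([(.566,.321,.12,265.4),(.566,.321,.065,265.4)])"
```

```text
t 4.05 p [0.5304 0.4617 0.1475] yaw -94.6 w 0.456 F [ 0.3  0.6 -1.1] j6 -2.47 tilt [-0.003 -0.002]
[13.73 -4.69  2.77] [ 0.0025 -0.0021 -0.0003]
[13.72 -4.7   8.27] [ 0.0025 -0.0021 -0.0003]
```

Emit:
{"name": "servo_tool", "arguments": {
  "commands": [
    [[4,1,-0.3,0,0,0,0],[4,3,-1,0,0,0,0],[4,6,-2,0,0,0,0],[4,9,-3,0,0,0,0],[4,11.5,-3.9,0,0,0,0],[4,13.2,-4.5,0,0,0,0],[4,13.7,-4.7,0,0,0,0],[4,13.7,-4.7,1.5,0,0,0],[4,13.7,-4.7,3,0,0,0],[4,13.7,-4.7,3,0,0,0],[4,13.7,-4.7,3,0,0,0]]
  ]
}}

```text
clock: 5.15
position: [0.5657, 0.3227, 0.1176]
ee_rot: [-0.001, -0.679, 0.734, 0.001]
ft_force: [-0.5, -0.9, -0.6]
width: 0.459
```

```bash
python3 look.py w5; python3 -c "
from plant import snapshot
import cv2
for n,(x,y) in(('scene',(170,125)),('side',(200,115))):
    im=snapshot(n)['img'][y:y+150,x:x+100]
    cv2.imwrite(f'pics/p5{n}.png',cv2.resize(im,None,fx=4,fy=4,interpolation=cv2.INTER_CUBIC))
a=cv2.imread('pics/p5scene.png');b=cv2.imread('pics/p5side.png');cv2.imwrite('pics/p5.png',cv2.hconcat([a,b]))"
```

```text
t 5.2 p [0.5665 0.3228 0.1186] yaw -94.5 w 0.452 F [-0.3 -0.1 -0.4] j6 -2.68 tilt [-0.001 -0.   ]
```

View pics/w5.png

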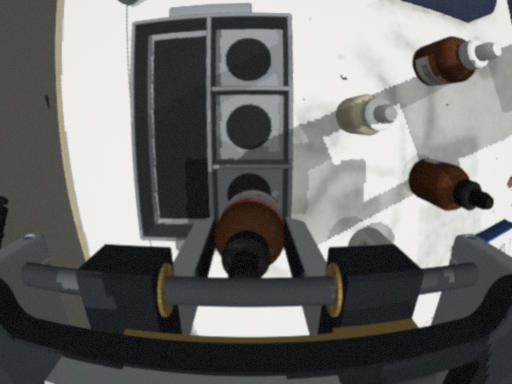

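View pics/p5.png

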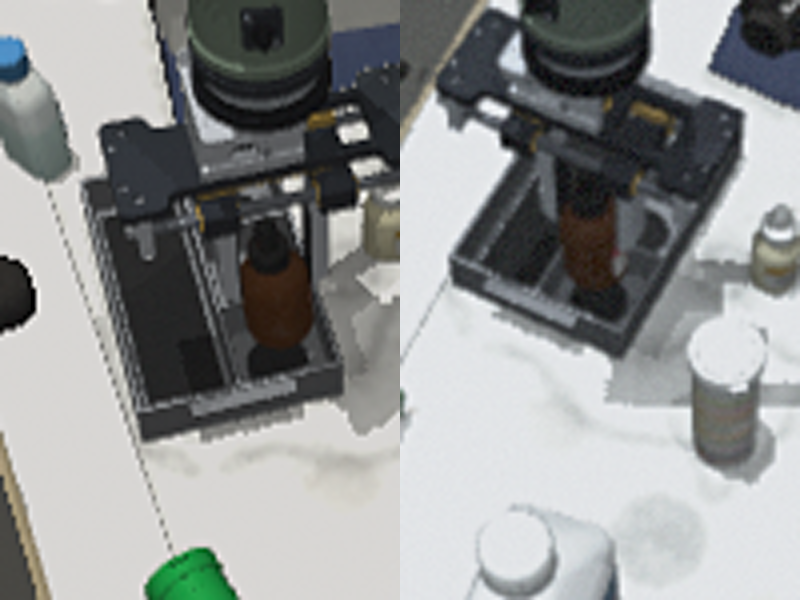

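The bottle hangs upright over the +y cell, and the other two discs are at (248,126) and (248,58). I'll check the caddy pose from this view.

```bash
python3 - <<'E'
from h import *
a=np.load('w5.npz'); d={'intrinsics':a['K'],'T_tool_cam':a['T']}
for n,u,z in[('disc0',(248.5,126.5),.004),('disc-y',(248.5,59.5),.004),('TL',(133.5,23),.04),('TR',(292.5,13.5),.04)]:
    print(n,np.round(wonz(d,a['p'],a['q'],u,z),4))
for n,u,z in[('iodtop',(496,49),.106),('Btop',(486,202),.106),('small',(389,114),.084)]:
    print(n,np.round(wonz(d,a['p'],a['q'],u,z),4))
rows([(.567,.322,.062,265.4)])
E
```

```text
disc0 [0.5628 0.2569 0.004 ]
disc-y [0.5579 0.1939 0.004 ]
TL [0.6534 0.1546 0.04  ]
TR [0.5192 0.1629 0.04  ]
iodtop [0.3676 0.1971 0.106 ]
Btop [0.3814 0.3173 0.106 ]
small [0.4632 0.2516 0.084 ]
t 5.3 p [0.5673 0.3228 0.1198] yaw -94.6 w 0.453 F [-0.4  0.  -1.2] j6 -2.68 tilt [0.001 0.   ]
[0.09 0.03 5.78] [-0.0008  0.0004  0.0007]
```

Emit:
{"name": "servo_tool", "arguments": {
  "commands": [
    [[4,0.1,0,1.5,0,0,0],[4,0.1,0,3,0,0,0],[4,0.1,0,4.3,0,0,0],[4,0.1,0,5,0,0,0],[4,0.1,0,5.3,0,0,0],[4,0.1,0,5.5,0,0,0],[4,0.1,0,5.5,0,0,0]]
  ]
}}

```text
clock: 6.0
position: [0.5672, 0.3213, 0.0651]
ee_rot: [0.0, -0.678, 0.735, -0.0]
ft_force: [-0.5, 0.1, -0.0]
width: 0.458
```

```bash
python3 look.py w6; python3 -c "
from plant import snapshot
import cv2
for n,(x,y) in(('scene',(170,125)),('side',(200,115))):
    im=snapshot(n)['img'][y:y+150,x:x+100]
    cv2.imwrite(f'pics/p6{n}.png',cv2.resize(im,None,fx=4,fy=4,interpolation=cv2.INTER_CUBIC))
a=cv2.imread('pics/p6scene.png');b=cv2.imread('pics/p6side.png');cv2.imwrite('pics/p6.png',cv2.hconcat([a,b]))"
```

```text
t 6.05 p [0.5676 0.3213 0.065 ] yaw -94.6 w 0.453 F [-0.9  0.   0. ] j6 -2.68 tilt [0.001 0.   ]
```

View pics/p6.png

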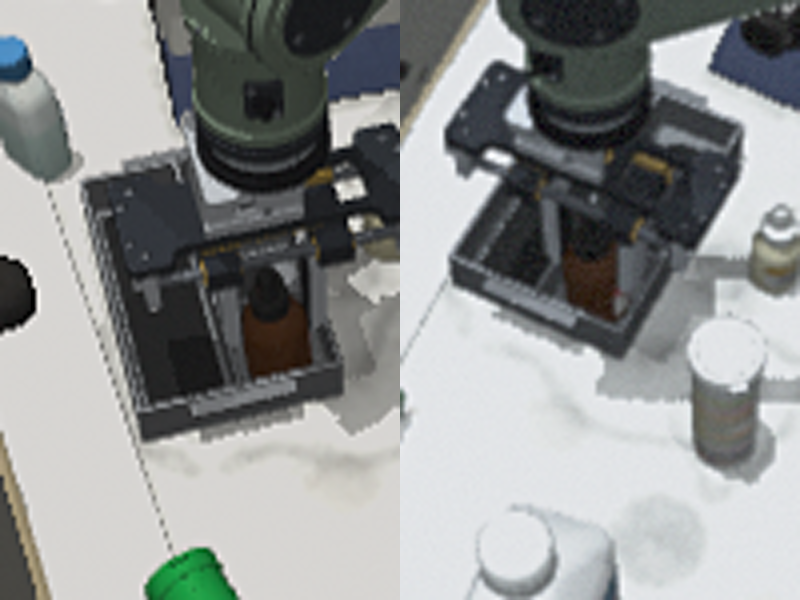

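Emit:
{"name": "servo_tool", "arguments": {
  "commands": [
    [[4,0,0,0.1,0,0,0],[4,0,0,0.1,0,0,0],[5.5,0,0,0.1,0,0,0],[5.5,0,0,0.1,0,0,0],[5.5,0,0,0.1,0,0,0],[5.5,0,-0.0,-0.5,0,0,0],[5.5,0,0,-2,0,0,0],[5.5,0,0,-5,0,0,0],[5.5,0,0,-9,0,0,0],[5.5,0,0,-13,0,0,0],[5.5,0,0,-15,0,0,0],[5.5,0,0,-15,0,0,0]]
  ]
}}

```text
clock: 7.35
position: [0.5701, 0.3223, 0.2212]
ee_rot: [0.005, -0.678, 0.735, -0.002]
ft_force: [-0.2, 0.3, 0.4]
width: 0.586
```

```bash
python3 look.py w7; python3 -c "
from h import *
rows([(.45,.33,.21,180),(.381,.318,.21,85.4),(.381,.318,.058,85.4)])"
```

```text
t 7.4 p [0.5685 0.3216 0.2178] yaw -94.6 w 0.587 F [-0.1  1.1 -0.6] j6 -2.68 tilt [0.006 0.002]
t 7.4 p [0.5685 0.3216 0.2178] yaw -94.6 w 0.587 F [-0.1  1.1 -0.6] j6 -2.68 tilt [0.006 0.002]
[ 0.12 11.89  0.71] [-0.0023  0.0062  1.4903]
[ 1.87 18.67  0.67] [0.0042 0.0084 3.1413]
[ 1.91 18.75 15.87] [0.0042 0.0084 3.1413]
```

View pics/w7.png

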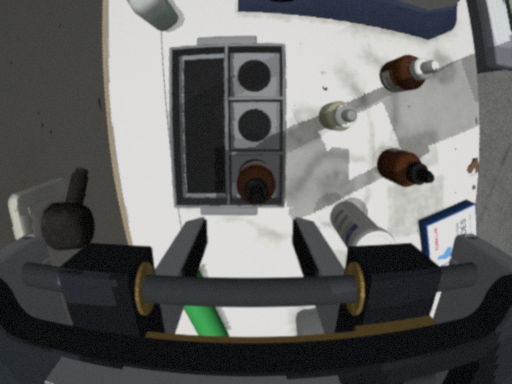

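C stands in the +y cell at (255,182). Next is B; I'll half-turn the wrist on the way so the camera faces +y.

Emit:
{"name": "servo_tool", "arguments": {
  "commands": [
    [[6.5,0,2,0.6,0,0,0.15],[6.5,0,4,0.6,0,0,0.3],[6.5,0,6,0.6,0,0,0.45],[6.5,0,8,0.6,0,0,0.6],[6.5,0,10,0.6,0,0,0.75],[6.5,0.2,12,0.6,0,0,0.9],[6.5,0.6,14,0.6,0,0,1.05],[6.5,1,15.5,0.6,0,0,1.2],[6.5,1.5,17,0.6,0,0,1.35],[6.5,1.8,18,0.6,0,0,1.5],[6.5,1.9,18.7,0.6,0,0,1.65],[6.5,1.9,18.7,0.6,0,0,1.8],[6.5,1.9,18.7,0.6,0,0,1.95],[6.5,1.9,18.7,0.6,0,0,2.1],[6.5,1.9,18.7,0.6,0,0,2.25],[6.5,1.9,18.7,0.6,0,0,2.4],[6.5,1.9,18.7,0.6,0,0,2.55],[6.5,1.9,18.7,0.6,0,0,2.7],[6.5,1.9,18.7,0.6,0,0,2.85],[6.5,1.9,18.7,0.6,0,0,3]]
  ]
}}

```text
clock: 9.4
position: [0.3778, 0.3163, 0.2062]
ee_rot: [-0.001, 0.687, 0.726, -0.002]
ft_force: [0.1, 0.3, -1.0]
width: 0.694
```

```bash
python3 look.py w8; python3 -c "
from h import *
rows([(.381,.318,.058,85.4)])"
```

```text
t 9.45 p [0.3779 0.3164 0.2062] yaw 92.9 w 0.692 F [0.5 0.3 0.3] j6 0.47 tilt [-0.004 -0.002]
t 9.45 p [0.3779 0.3164 0.2062] yaw 92.9 w 0.692 F [0.5 0.3 0.3] j6 0.47 tilt [-0.004 -0.002]
[ 0.18  0.38 14.82] [-0.0036  0.0022  0.1312]
```

View pics/w8.png

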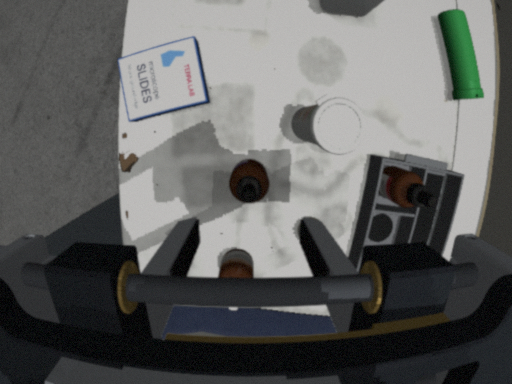

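B is at (249,181), iodine is below it at (236,270), and the tube cap is at (336,125).

```bash
python3 - <<'E'
from h import *
a=np.load('w8.npz'); d={'intrinsics':a['K'],'T_tool_cam':a['T']}
im=cv2.imread('pics/w8.png'); cv2.imwrite('pics/w8z.png',cv2.resize(im[70:300,200:440],None,fx=3,fy=3,interpolation=cv2.INTER_CUBIC)[:600])
for n,u,z in[('Bbody',(249,181),.05),('Bbulb',(250.5,189),.106),('tube',(337,126),.126),('Cbulb',(426,199),.110)]:
    print(n,np.round(wonz(d,a['p'],a['q'],u,z),4))
E
```

```text
Bbody [0.3783 0.3206 0.05  ]
Bbulb [0.3798 0.3243 0.106 ]
tube [0.4483 0.3866 0.126 ]
Cbulb [0.559  0.3255 0.11  ]
```

View pics/w8z.png

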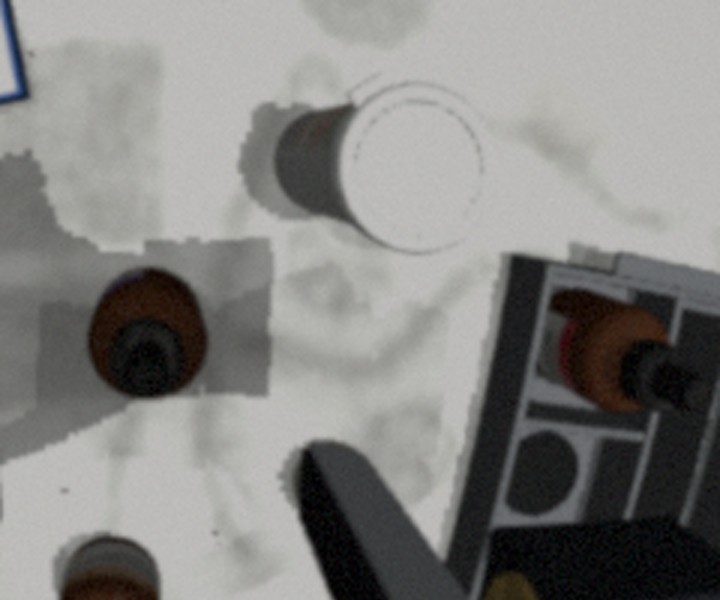

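```bash
python3 -c "
from h import *
rows([(.380,.319,.1,85.4),(.380,.319,.058,85.4)])"
```

```text
t 9.45 p [0.3779 0.3164 0.2062] yaw 92.9 w 0.692 F [0.5 0.3 0.3] j6 0.47 tilt [-0.004 -0.002]
[ 0.27  0.27 10.62] [-0.0036  0.0022  0.1312]
[ 0.28  0.28 14.82] [-0.0036  0.0022  0.1312]
```

Emit:
{"name": "servo_tool", "arguments": {
  "commands": [
    [[6.5,0.2,0.2,3,0,0,0.1],[6.5,0.3,0.3,6.5,0,0,0.13],[6.5,0.3,0.3,10,0,0,0.13],[6.5,0.3,0.3,12,0,0,0.13],[6.5,0.3,0.3,14,0,0,0.13],[6.5,0.3,0.3,14.8,0,0,0.13],[6.5,0.3,0.3,14.8,0,0,0.13]]
  ]
}}

```text
clock: 10.15
position: [0.3801, 0.3192, 0.0583]
ee_rot: [-0.001, 0.731, 0.683, -0.002]
ft_force: [0.9, -0.1, 0.6]
width: 0.691
```

```bash
python3 look.py w9
```

```text
t 10.2 p [0.3813 0.3199 0.0597] yaw 86.1 w 0.694 F [ 0.6  0.4 -0.4] j6 0.59 tilt [-0.002 -0.001]
```

View pics/w9.png

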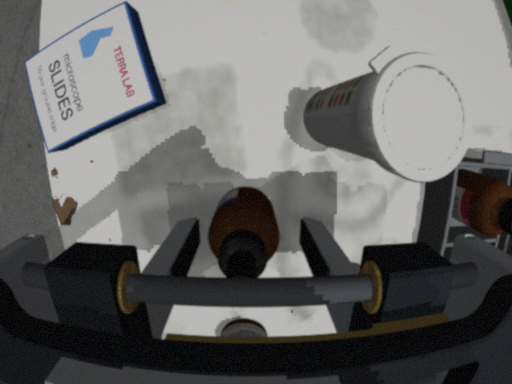

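B sits about 6 px left of the finger midpoint, so I'll shift -3 mm along tool y and close.

Emit:
{"name": "servo_tool", "arguments": {
  "commands": [
    [[6.5,0,-0.3,0,0,0,0],[6.5,0,-0.3,0,0,0,0],[4,0,-0.3,0,0,0,0],[4,0,-0.3,0,0,0,0],[4,0,-0.3,0,0,0,0],[4,0,-0.3,0,0,0,0],[4,0,-0.3,0,0,0,0],[4,0,-0.3,-1,0,0,0],[4,0,-0.3,-3,0,0,0],[4,0,-0.3,-6,0,0,0],[4,0,-0.3,-9,0,0,0],[4,0,-0.3,-11,0,0,0],[4,0,-0.3,-11.5,0,0,0],[4,0,-0.3,-11.5,0,0,0],[4,0,-0.3,-11.5,0,0,0]]
  ]
}}

```text
clock: 11.7
position: [0.3782, 0.32, 0.1742]
ee_rot: [-0.0, 0.731, 0.682, -0.001]
ft_force: [0.0, 1.0, -2.3]
width: 0.46
```

```bash
python3 look.py w10; python3 -c "
from h import *
rows([(.5625,.257,.165,85.4),(.5625,.257,.12,85.4)])"
```

```text
t 11.75 p [0.3779 0.3199 0.1738] yaw 86.0 w 0.458 F [-0.2  0.2 -0.9] j6 0.6 tilt [-0.003 -0.002]
t 11.75 p [0.3779 0.3199 0.1738] yaw 86.0 w 0.458 F [-0.2  0.2 -0.9] j6 0.6 tilt [-0.003 -0.002]
[-5.   18.85  0.84] [-0.0026  0.0018  0.0113]
[-4.99 18.86  5.34] [-0.0026  0.0018  0.0113]
```

View pics/w10.png

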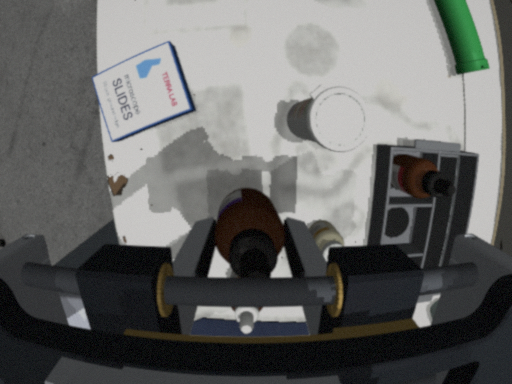

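Emit:
{"name": "servo_tool", "arguments": {
  "commands": [
    [[4,-0.3,1,0,0,0,0],[4,-0.9,3.5,0,0,0,0],[4,-1.9,7,0,0,0,0],[4,-2.9,11,0,0,0,0],[4,-4,15,0,0,0,0.01],[4,-4.7,17.7,0,0,0,0.01],[4,-5,18.8,0.5,0,0,0.01],[4,-5,18.8,2.5,0,0,0.01],[4,-5,18.8,4.5,0,0,0.01],[4,-5,18.8,5.3,0,0,0.01],[4,-5,18.8,5.3,0,0,0.01],[4,-5,18.8,5.3,0,0,0.01]]
  ]
}}

```text
clock: 12.95
position: [0.563, 0.258, 0.1227]
ee_rot: [-0.0, 0.734, 0.679, 0.0]
ft_force: [1.3, 0.1, -0.6]
width: 0.456
```

```bash
cat > p.py <<'E'
import sys
from plant import snapshot
import cv2
n=sys.argv[1];L=[]
for c,(x,y) in(('scene',(170,125)),('side',(200,115))):
    L.append(cv2.resize(snapshot(c)['img'][y:y+150,x:x+100],None,fx=4,fy=4,interpolation=cv2.INTER_CUBIC))
cv2.imwrite(f'pics/{n}.png',cv2.hconcat(L))
E
python3 look.py w11;python3 p.py p11; python3 -c "
from h import *
rows([(.5625,.257,.0635,85.4)])"
```

```text
t 13.0 p [0.5635 0.2581 0.1234] yaw 85.5 w 0.46 F [-0.1 -0.4 -0.7] j6 0.37 tilt [0.001 0.   ]
t 13.1 p [0.5638 0.2582 0.1239] yaw 85.5 w 0.459 F [-0.3  0.6 -0.8] j6 0.37 tilt [0.002 0.001]
[-0.13 -0.14  6.04] [ 0.0023 -0.0009  0.0017]
```

View pics/w11.png

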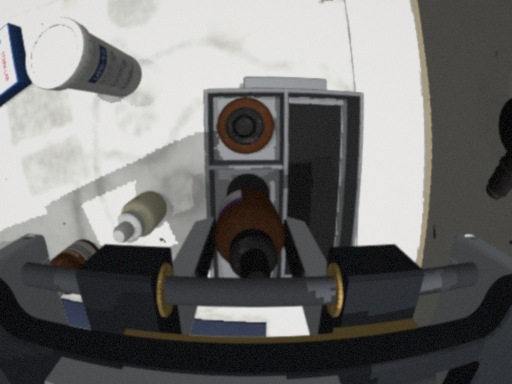

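View pics/p11.png

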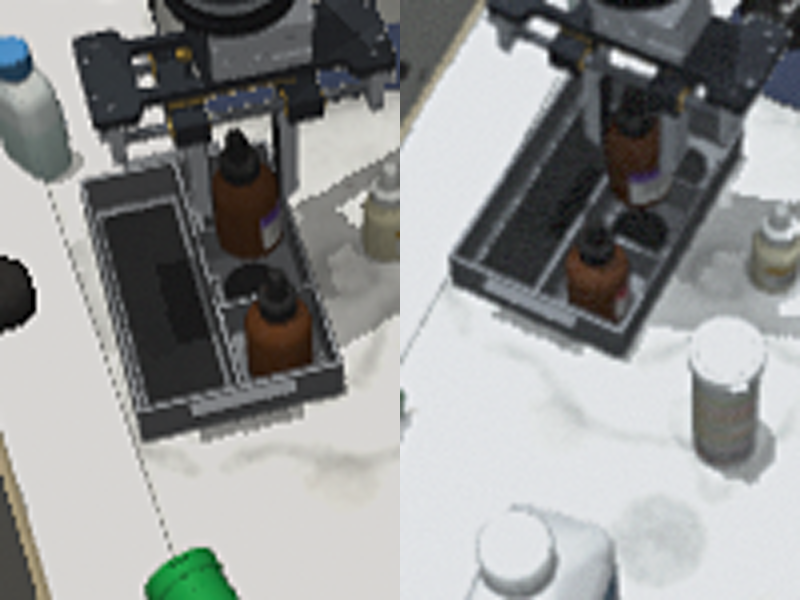

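B is upright over the middle cell and C stands in its cell at (245,125). I'll lower and release.

Emit:
{"name": "servo_tool", "arguments": {
  "commands": [
    [[4,-0.1,-0.1,1.5,0,0,0],[4,-0.1,-0.1,3,0,0,0],[4,-0.1,-0.1,4.3,0,0,0],[4,-0.1,-0.1,5,0,0,0],[4,-0.1,-0.1,5.5,0,0,0],[4,-0.1,-0.1,5.8,0,0,0],[4,-0.1,-0.1,5.8,0,0,0],[4,-0.1,-0.1,5.8,0,0,0]]
  ]
}}

```text
clock: 13.9
position: [0.5626, 0.2569, 0.0649]
ee_rot: [0.0, 0.734, 0.679, 0.001]
ft_force: [-0.6, -0.5, 0.1]
width: 0.46
```

```bash
python3 look.py w12;python3 p.py p12
```

```text
t 13.95 p [0.5626 0.2569 0.0648] yaw 85.5 w 0.45 F [ 0.   0.4 -0.5] j6 0.37 tilt [0.001 0.   ]
```

View pics/p12.png

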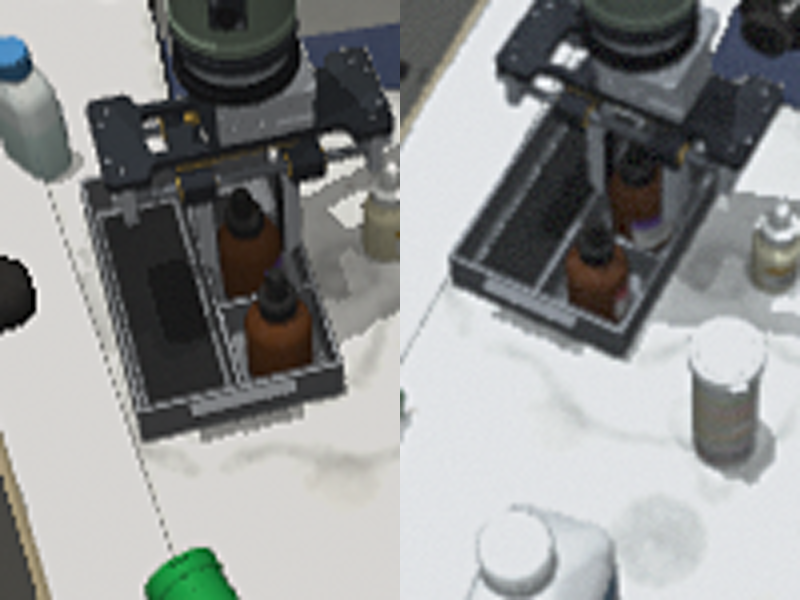

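Emit:
{"name": "servo_tool", "arguments": {
  "commands": [
    [[4,0,0,0.15,0,0,0],[4,0,0,0.15,0,0,0],[5.5,0,0,0.15,0,0,0],[5.5,0,0,0.15,0,0,0],[5.5,0,0,0.15,0,0,0],[5.5,0,0,-0.5,0,0,0],[5.5,0,0,-2,0,0,0],[5.5,0,0,-5,0,0,0],[5.5,0,0,-9,0,0,0],[5.5,0,0,-13,0,0,0],[5.5,0,0,-15,0,0,0],[5.5,0,0,-15,0,0,0]]
  ]
}}

```text
clock: 15.25
position: [0.5651, 0.2577, 0.2208]
ee_rot: [0.002, 0.734, 0.679, 0.005]
ft_force: [1.1, -1.0, 1.2]
width: 0.587
```

```bash
python3 look.py w13; python3 -c "
from h import *
rows([(.369,.197,.20,85.4)])"
```

```text
t 15.3 p [0.5635 0.2572 0.2176] yaw 85.5 w 0.584 F [0.5 0.  0.3] j6 0.37 tilt [0.006 0.002]
t 15.3 p [0.5635 0.2572 0.2176] yaw 85.5 w 0.584 F [0.5 0.  0.3] j6 0.37 tilt [0.006 0.002]
[ -7.54 -18.92   1.64] [ 0.0054 -0.0021  0.0013]
```

View pics/w13.png

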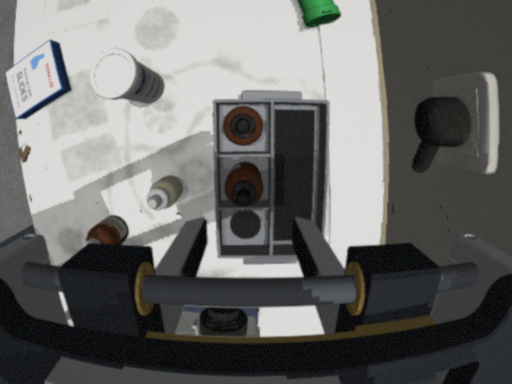

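B is in the middle cell at (243,185). Iodine is near the microscope, so I'll check the eyepieces and arm clearance before going there.

```bash
python3 -c "
import cv2
a=cv2.imread('pics/a_scene.png')[0:150,190:350];b=cv2.imread('pics/a_side.png')[0:200,270:480]
a=cv2.resize(a,(480,450),interpolation=cv2.INTER_CUBIC)
cv2.imwrite('pics/e1.png',a);cv2.imwrite('pics/e2.png',cv2.resize(b,(630,600),interpolation=cv2.INTER_CUBIC))"
```

```text
(no output)
```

View pics/e1.png

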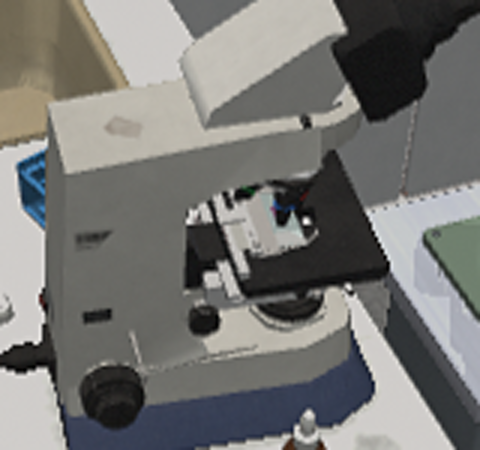

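View pics/e2.png

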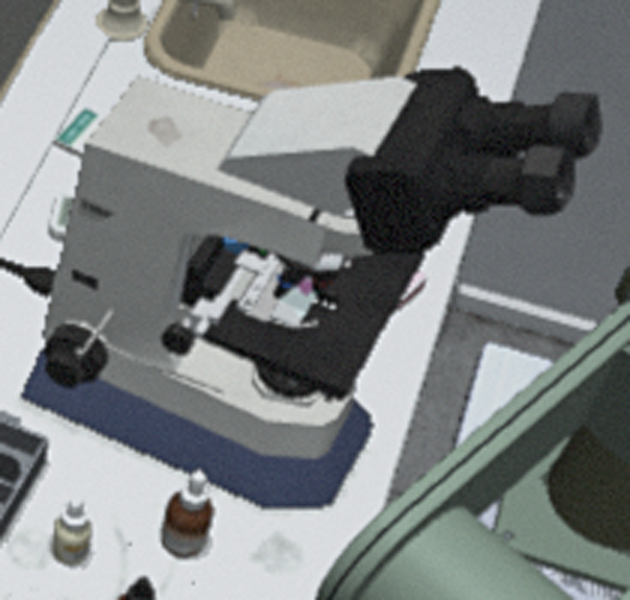

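```bash
python3 - <<'E'
from h import *
import pickle
sc,sd=pickle.load(open('cams.pkl','rb'))
f=lambda p,x0:(p[0]/3-.33+x0,p[1]/3-.33)
for n,a,b in[('stageL',(245,292),(208,345)),('stageR',(388,270),(348,396)),('headlow',(380,120),(400,252)),('headleft',(333,45),(350,165)),('armcorner',(62,172),(85,148)),('knob',(112,395),(75,355)),('basecorner',(370,385),(370,430)),('armend',(310,120),(318,215))]:
    x,e=two(sc,f(a,190),sd,f(b,270)); print(n,np.round(x,3),round(e,4))
E
```

```text
stageL [0.395 0.112 0.186] 0.0059
stageR [0.267 0.132 0.194] 0.0001
headlow [0.268 0.081 0.315] 0.0007
headleft [0.325 0.096 0.401] 0.0034
armcorner [0.538 0.06  0.314] 0.0048
knob [0.52  0.09  0.084] 0.0
basecorner [0.232 0.047 0.001] 0.0502
armend [0.337 0.088 0.336] 0.0001
```

```bash
python3 - <<'E'
from plant import get_state,snapshot
from h import *
import pickle
sc,sd=pickle.load(open('cams.pkl','rb'))
s=get_state();print(np.round(s['joint_positions'],3),np.round(s['position'],4))
for z in(.35,.4,.45,.5): print(z,onz(sd,(461,60),z),proj(sc,onz(sd,(461,60),z)))
im=snapshot('side')['img']; cv2.imwrite('pics/s13.png',cv2.resize(im,(800,600),interpolation=cv2.INTER_CUBIC))
im=snapshot('scene')['img']; cv2.imwrite('pics/c13.png',cv2.resize(im,(800,600),interpolation=cv2.INTER_CUBIC))
E
```

```text
[0.289 0.299 1.437 0.    1.4   0.368] [0.5635 0.2572 0.2176]
0.35 [ 0.16134508 -0.00879312  0.35      ] [[340.69165787  -0.78242179]]
0.4 [0.16975363 0.0518484  0.4       ] [[352.39948185  -6.64601009]]
0.45 [0.17816218 0.11248992 0.45      ] [[365.95426835 -13.43460614]]
0.5 [0.18657073 0.17313143 0.5       ] [[381.83049285 -21.38583981]]
```

View pics/s13.png

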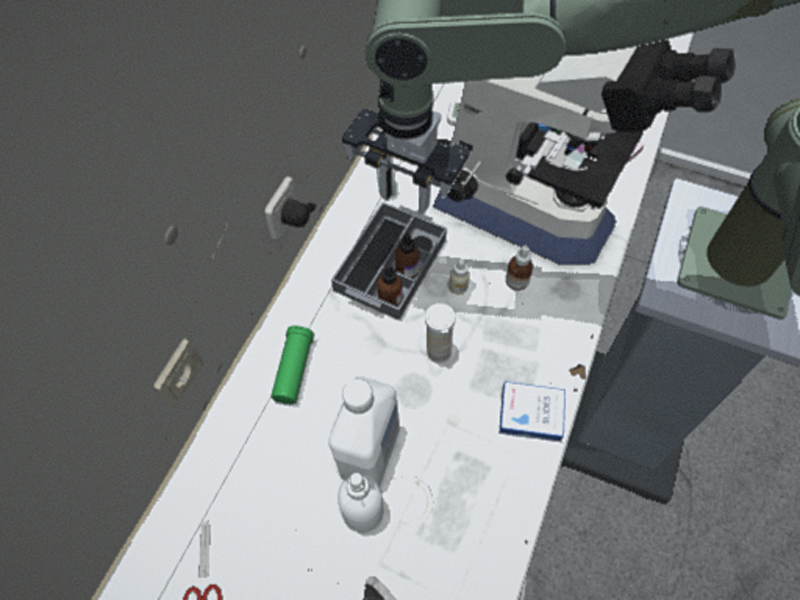

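View pics/c13.png

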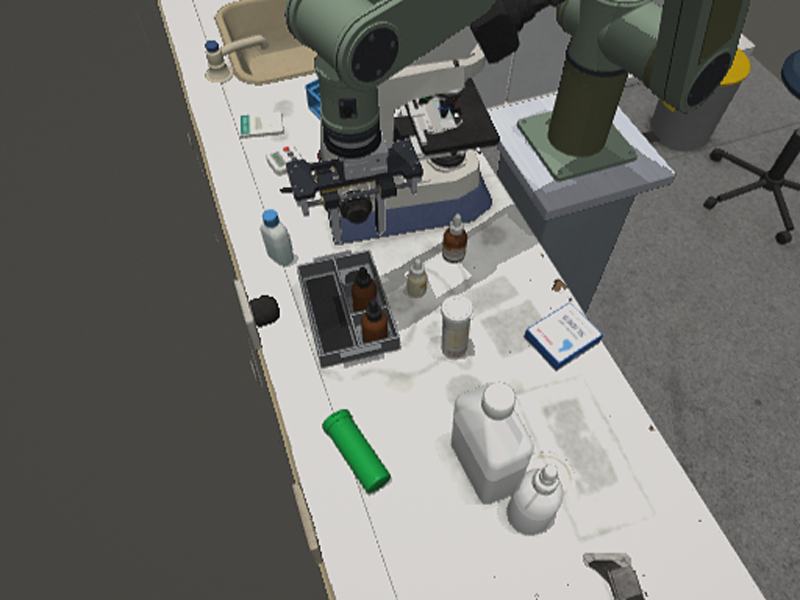

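```bash
python3 - <<'E'
from h import *
import pickle
sc,sd=pickle.load(open('cams.pkl','rb'))
k=512/800
print('disc',two(sc,(375*k,53*k),sd,(400*k,58*k)))
# fit planar chain with the 2 poses in several hypotheses
from scipy.optimize import least_squares
import numpy as np
P=[((1.081,.207,1.542,1.393),(.192,.542,.222)),((.289,.299,1.437,1.400),(.5635,.2572,.2176))]
def f(v):
    L1,L2,d1=v;o=[]
    for (j1,a,b,c),p in P:
        r=np.hypot(p[0],p[1]);u=np.sqrt(r*r-.086**2)
        R_=L1*np.sin(a)+L2*np.sin(a+b); Z=d1+L1*np.cos(a)+L2*np.cos(a+b)
        o+=[R_-u,Z-p[2]]
    return o
s=least_squares(f,[.4,.4,.0]);print(s.x,s.fun)
E
```

```text
disc (array([0.54456752, 0.31133497, 0.54415639]), np.float64(0.0010000261856331254))
[ 0.48966905  0.47554532 -0.17252883] [ 0.00011865  0.00039061 -0.00011331 -0.00039061]
```

```bash
python3 - <<'E'
from h import *
import pickle
sc,sd=pickle.load(open('cams.pkl','rb'))
j1=.289;U=np.array([np.cos(j1),np.sin(j1),0]);V=np.array([-np.sin(j1),np.cos(j1),0])
L=[]
for n,d in(('c13',sc),('s13',sd)):
    im=cv2.imread(f'pics/{n}.png')
    for v,c in((0,(0,0,255)),(.05,(0,255,255)),(.1,(0,255,0)),(.14,(255,0,255))):
        t=np.linspace(-.1,1.0,23)[:,None]
        P=U*(.613+t*(.144-.613))+V*v+np.array([0,0,1])*(.544+t*(.622-.544))
        for q in proj(d,P)/.64: cv2.circle(im,(int(q[0]),int(q[1])),3,c,-1)
    L.append(im[:300, 200:720] if n=='c13' else im[:300,330:800])
h=cv2.vconcat([cv2.copyMakeBorder(l,0,0,0,520-l.shape[1],0) for l in L]); cv2.imwrite('pics/f13.png',h)
E
```

```text
(no output)
```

View pics/f13.png

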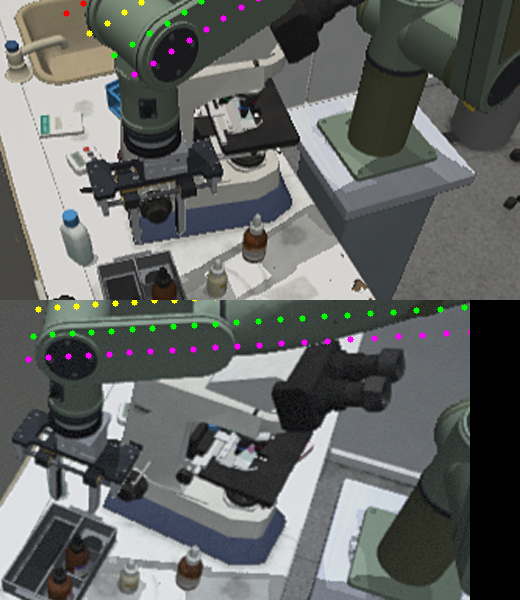

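The fit shows the forearm runs at lateral offset 0.03–0.14 m in the arm frame. The microscope head reaches about 0 there for iodine, and about 0.03 m for the -y cell, where the forearm passes above it. Iodine is reachable, so I'll go there.

Emit:
{"name": "servo_tool", "arguments": {
  "commands": [
    [[6.5,-0.5,-1.5,0.5,0,0,0],[6.5,-2,-5,1.5,0,0,0],[6.5,-3.5,-9,1.6,0,0,0],[6.5,-5,-13,1.6,0,0,0],[6.5,-6.5,-16.5,1.6,0,0,0],[6.5,-7.3,-18.5,1.6,0,0,0],[6.5,-7.5,-18.9,1.6,0,0,0],[6.5,-7.5,-18.9,1.6,0,0,0]]
  ]
}}

```text
clock: 16.2
position: [0.367, 0.1967, 0.1974]
ee_rot: [-0.0, 0.734, 0.679, -0.001]
ft_force: [0.5, 0.1, 0.6]
width: 0.692
```

```bash
python3 look.py w14; python3 - <<'E'
from plant import snapshot
import cv2
im=snapshot('scene')['img']; cv2.imwrite('pics/c14.png',cv2.resize(im[:260,130:470],None,fx=2,fy=2,interpolation=cv2.INTER_CUBIC))
im=cv2.imread('pics/w14.png'); cv2.imwrite('pics/w14z.png',cv2.resize(im[120:320,150:350],None,fx=3,fy=3,interpolation=cv2.INTER_CUBIC))
E
```

```text
t 16.25 p [0.368  0.1969 0.1978] yaw 85.5 w 0.688 F [ 0.1 -0.3 -0.2] j6 0.36 tilt [-0.001 -0.   ]
```

View pics/w14z.png

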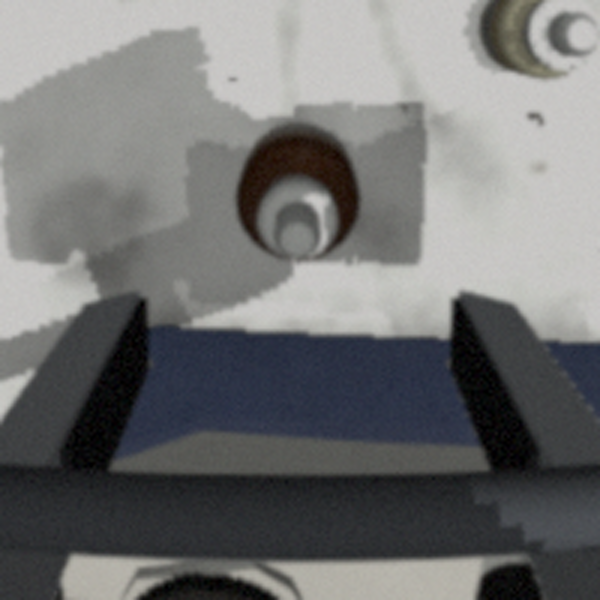

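View pics/c14.png

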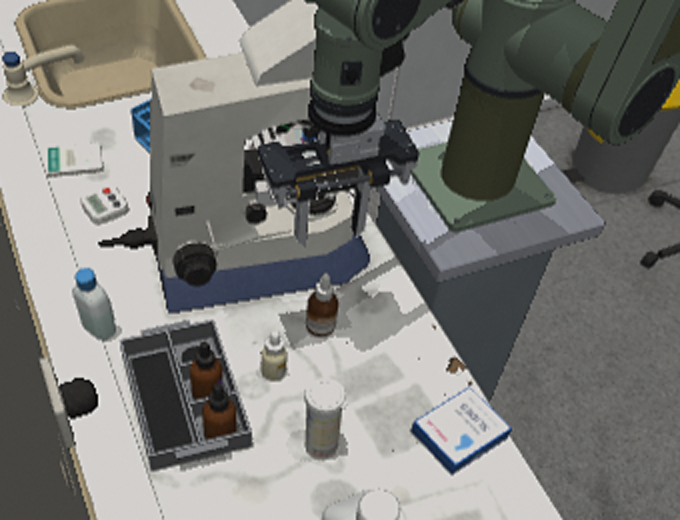

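```bash
python3 - <<'E'
from h import *
a=np.load('w14.npz'); d={'intrinsics':a['K'],'T_tool_cam':a['T']}
for n,u,z in[('body',(248.8,184.5),.05),('bulb',(248.5,199),.106)]:
    print(n,np.round(wonz(d,a['p'],a['q'],u,z),4))
rows([(.367,.197,.058,85.4)])
E
```

```text
body [0.3682 0.1992 0.05  ]
bulb [0.368  0.1977 0.106 ]
t 16.3 p [0.3685 0.1971 0.1981] yaw 85.5 w 0.691 F [0.1 0.3 0.6] j6 0.36 tilt [-0. -0.]
[-0.02 -0.15 14.01] [-0.0001  0.      0.001 ]
```

Emit:
{"name": "servo_tool", "arguments": {
  "commands": [
    [[6.5,0.1,-0.1,3,0,0,0],[6.5,0.1,-0.1,6.5,0,0,0],[6.5,0.1,-0.1,9.5,0,0,0],[6.5,0.1,-0.1,12,0,0,0],[6.5,0.1,-0.1,13.5,0,0,0],[6.5,0.1,-0.1,13.9,0,0,0],[6.5,0.1,-0.1,13.9,0,0,0]]
  ]
}}

```text
clock: 17.0
position: [0.3671, 0.198, 0.0588]
ee_rot: [-0.0, 0.735, 0.679, -0.001]
ft_force: [-1.0, 1.0, -0.8]
width: 0.691
```

```bash
python3 look.py w15
```

```text
t 17.05 p [0.3678 0.1982 0.0596] yaw 85.5 w 0.69 F [-0.  -0.5 -0.2] j6 0.37 tilt [0. 0.]
```

View pics/w15.png

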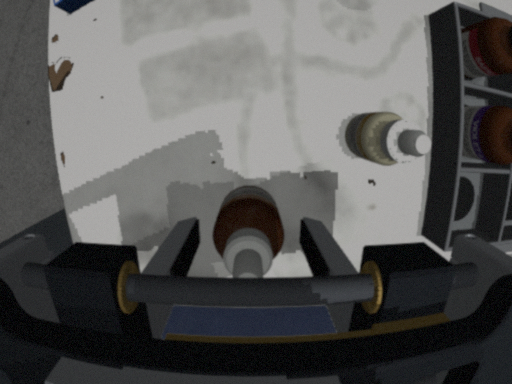

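Iodine is centred between the fingers at (248,235). I'll grip and lift.

Emit:
{"name": "servo_tool", "arguments": {
  "commands": [
    [[4,0,0,0,0,0,0],[4,0,0,0,0,0,0],[4,0,0,0,0,0,0],[4,0,0,0,0,0,0],[4,0,0,0,0,0,0],[4,0,0,-1,0,0,0],[4,0,0,-3,0,0,0],[4,0,0,-6,0,0,0],[4,0,0,-9,0,0,0],[4,0,0,-11,0,0,0],[4,0,0,-12,0,0,0],[4,0,0,-12,0,0,0],[4,0,0,-12,0,0,0]]
  ]
}}

```text
clock: 18.35
position: [0.3661, 0.1978, 0.1786]
ee_rot: [-0.0, 0.734, 0.679, -0.001]
ft_force: [-1.0, 0.2, -0.9]
width: 0.462
```

```bash
python3 look.py w16; python3 -c "
from h import *
rows([(.558,.193,.178,85.4)])"
```

```text
t 18.4 p [0.3657 0.1976 0.1781] yaw 85.5 w 0.459 F [-0.7 -0.3 -2.1] j6 0.37 tilt [-0.003 -0.001]
t 18.4 p [0.3657 0.1976 0.1781] yaw 85.5 w 0.459 F [-0.7 -0.3 -2.1] j6 0.37 tilt [-0.003 -0.001]
[ 1.06 19.21 -0.04] [-0.0026  0.001   0.0012]
```

View pics/w16.png

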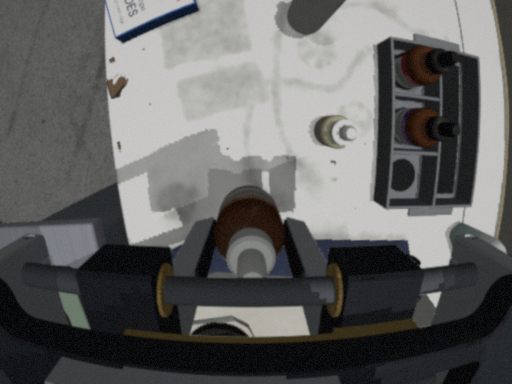

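Emit:
{"name": "servo_tool", "arguments": {
  "commands": [
    [[4,0,1,0,0,0,0],[4,0.2,3.5,0,0,0,0],[4,0.4,7,0,0,0,0],[4,0.6,11,0,0,0,0],[4,0.8,15,0,0,0,0],[4,1,18,0,0,0,0],[4,1,19.1,0,0,0,0],[4,1,19.2,0,0,0,0],[4,1,19.2,0,0,0,0]]
  ]
}}

```text
clock: 19.3
position: [0.5577, 0.1927, 0.1783]
ee_rot: [-0.001, 0.734, 0.679, -0.001]
ft_force: [-0.1, 0.9, 0.4]
width: 0.46
```

```bash
python3 look.py w17;python3 p.py p17; python3 -c "
from plant import snapshot
import cv2
cv2.imwrite('pics/s17.png',cv2.resize(snapshot('side')['img'][:240,160:512],None,fx=2,fy=2))
from h import *
rows([(.558,.193,.12,85.4)])"
```

```text
t 19.35 p [0.5574 0.1928 0.1786] yaw 85.5 w 0.458 F [ 1.2  0.5 -0.8] j6 0.26 tilt [-0.002 -0.   ]
t 19.5 p [0.5578 0.1931 0.1795] yaw 85.5 w 0.459 F [ 0.2  0.6 -0.9] j6 0.26 tilt [-0.001 -0.   ]
[-0.    0.03  5.95] [-0.0005  0.0001  0.002 ]
```

View pics/w17.png

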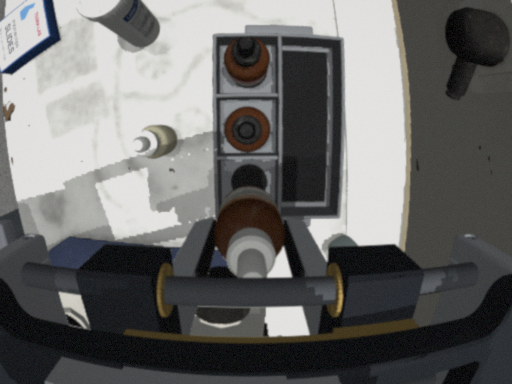

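View pics/s17.png

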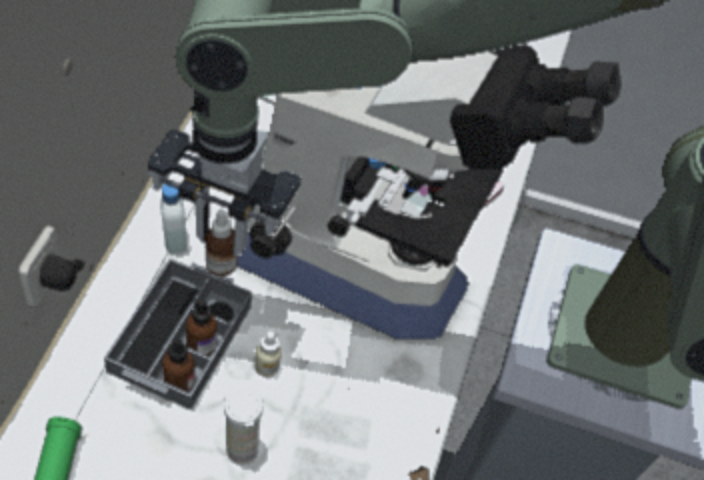

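Iodine is upright and aligned with the -y cell, and the arm is clear of the microscope. I'll lower.

Emit:
{"name": "servo_tool", "arguments": {
  "commands": [
    [[4,0,0,1.5,0,0,0],[4,0,0,4,0,0,0],[4,0,0,6,0,0,0],[4,0,0,8,0,0,0],[4,0,0,9.5,0,0,0],[4,0,0,10.7,0,0,0],[4,0,0,11.3,0,0,0],[4,0,0,11.5,0,0,0],[4,0,0,11.5,0,0,0]]
  ]
}}

```text
clock: 20.4
position: [0.5595, 0.1929, 0.0649]
ee_rot: [0.0, 0.734, 0.679, 0.0]
ft_force: [0.6, 0.1, -0.6]
width: 0.46
```

```bash
python3 look.py w18;python3 p.py p18
```

```text
t 20.45 p [0.5598 0.193  0.0652] yaw 85.5 w 0.456 F [ 0.8  0.7 -0.8] j6 0.26 tilt [0.002 0.   ]
```

View pics/p18.png

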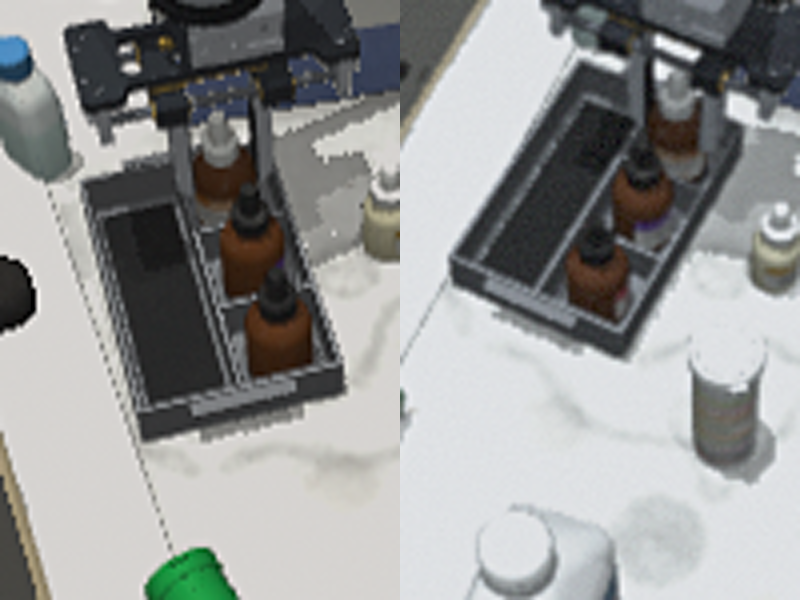

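Emit:
{"name": "servo_tool", "arguments": {
  "commands": [
    [[4,0,0,0.15,0,0,0],[4,0,0,0.15,0,0,0],[5.5,0,0,0.15,0,0,0],[5.5,0,0,0.15,0,0,0],[5.5,0,0,0.15,0,0,0],[5.5,0,0,-0.5,0,0,0],[5.5,0,0,-2,0,0,0],[5.5,0,0,-5,0,0,0],[5.5,0,0,-9,0,0,0],[5.5,0,0,-13,0,0,0],[5.5,0,0,-15.5,0,0,0],[5.5,0,0,-15.5,0,0,0]]
  ]
}}

```text
clock: 21.75
position: [0.5625, 0.1936, 0.2265]
ee_rot: [0.003, 0.734, 0.679, 0.005]
ft_force: [-0.1, -0.0, 0.2]
width: 0.584
```

```bash
python3 look.py w19; python3 -c "
from h import *
rows([(.45,.36,.225,85.4)])"
```

```text
t 21.8 p [0.5608 0.1932 0.2232] yaw 85.5 w 0.588 F [-0.1  0.4  0.2] j6 0.26 tilt [0.007 0.001]
t 21.8 p [0.5608 0.1932 0.2232] yaw 85.5 w 0.588 F [-0.1  0.4  0.2] j6 0.26 tilt [0.007 0.001]
[ 15.75 -12.36  -0.23] [ 0.0067 -0.0018  0.0014]
```

View pics/w19.png

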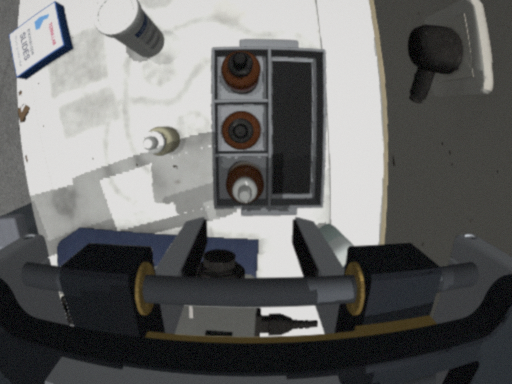

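All three bottles stand in their cells, at (240,70), (241,130) and (245,185). Next is the tube; I'll turn the jaws along y so the fingers clear the bottles in the caddy.

```bash
python3 -c "
from h import *
rows([(.449,.386,.235,175.4)])
a=np.load('w19.npz'); d={'intrinsics':a['K'],'T_tool_cam':a['T']}
for n,u,z in[('bayL',(272,130),.04),('bayR',(322,128),.04),('cellL',(214,131),.04),('tubetop',(119,21),.126),('cornTL',(212,50),.04),('cornTR',(323.5,50),.04),('BR',(321,206),.04),('BL',(213,205),.04)]:
    print(n,np.round(wonz(d,a['p'],a['q'],u,z),4))
"
```

```text
t 21.8 p [0.5608 0.1932 0.2232] yaw 85.5 w 0.588 F [-0.1  0.4  0.2] j6 0.26 tilt [0.007 0.001]
[ 18.34 -12.66  -1.23] [ 0.0067  0.0038 -1.5694]
bayL [0.5977 0.2513 0.04  ]
bayR [0.6579 0.2504 0.04  ]
cellL [0.53   0.2557 0.04  ]
tubetop [0.4558 0.3753 0.126 ]
cornTL [0.5352 0.353  0.04  ]
cornTR [0.6673 0.3459 0.04  ]
BR [0.6532 0.1543 0.04  ]
BL [0.5199 0.1666 0.04  ]
```

Emit:
{"name": "servo_tool", "arguments": {
  "commands": [
    [[7.5,2,-1.3,-0.6,0,0,-0.1],[7.5,5,-3.5,-1.2,0,0,-0.25],[7.5,8.5,-6,-1.2,0,0,-0.4],[7.5,12,-8.3,-1.2,0,0,-0.55],[7.5,15,-10.3,-1.2,0,0,-0.7],[7.5,17,-11.7,-1.2,0,0,-0.85],[7.5,18.3,-12.6,-1.2,0,0,-1],[7.5,18.3,-12.6,-1.2,0,0,-1.15],[7.5,18.3,-12.6,-1.2,0,0,-1.3],[7.5,18.3,-12.6,-1.2,0,0,-1.45],[7.5,18.3,-12.6,-1.2,0,0,-1.57],[7.5,18.3,-12.6,-1.2,0,0,-1.57],[7.5,18.3,-12.6,-1.2,0,0,-1.57]]
  ]
}}

```text
clock: 23.1
position: [0.4471, 0.3847, 0.23]
ee_rot: [-0.001, 0.041, 0.999, -0.001]
ft_force: [-1.1, -0.1, 0.1]
width: 0.797
```

```bash
python3 look.py w20; python3 -c "
import cv2
im=cv2.imread('pics/w20.png'); cv2.imwrite('pics/w20z.png',cv2.resize(im[80:280,150:350],None,fx=3,fy=3,interpolation=cv2.INTER_CUBIC))"
```

```text
t 23.15 p [0.4473 0.3848 0.2303] yaw 175.3 w 0.794 F [-1.2  0.2 -0.8] j6 -0.92 tilt [-0.002 -0.001]
```

View pics/w20z.png

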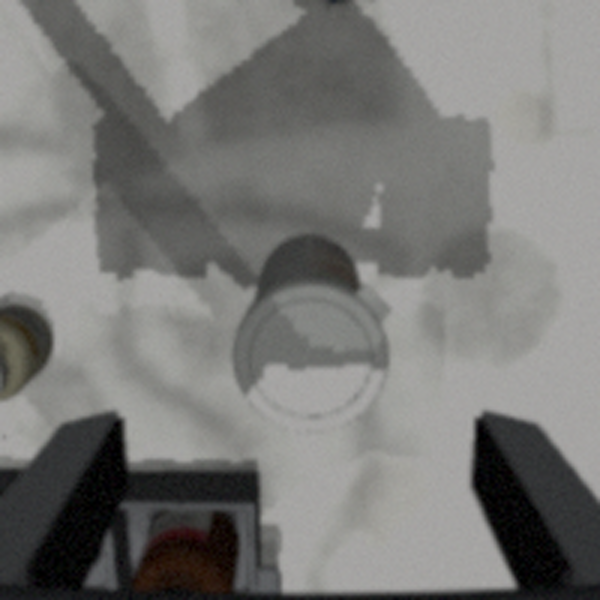

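```bash
python3 -c "
from h import *
a=np.load('w20.npz'); d={'intrinsics':a['K'],'T_tool_cam':a['T']}
print(wonz(d,a['p'],a['q'],(253.7,198.7),.126))
rows([(.449,.386,.078,175.4)])"
```

```text
[0.45004121 0.38772221 0.126     ]
t 23.15 p [0.4473 0.3848 0.2303] yaw 175.3 w 0.794 F [-1.2  0.2 -0.8] j6 -0.92 tilt [-0.002 -0.001]
[-0.19  0.15 15.23] [-0.0012 -0.0016 -0.0017]
```

Emit:
{"name": "servo_tool", "arguments": {
  "commands": [
    [[7.5,-0.2,0.2,2.5,0,0,0],[7.5,-0.2,0.25,5.5,0,0,0],[7.5,-0.2,0.25,7.5,0,0,0],[7.5,-0.2,0.25,7.5,0,0,0]]
  ]
}}

```text
clock: 23.55
position: [0.4474, 0.3858, 0.1523]
ee_rot: [-0.003, 0.041, 0.999, -0.002]
ft_force: [-0.0, -0.4, 1.2]
width: 0.793
```

```bash
python3 look.py w21
```

```text
t 23.6 p [0.4487 0.3867 0.1545] yaw 175.4 w 0.8 F [-0.3 -0.5  0.2] j6 -0.92 tilt [-0.004 -0.002]
```

View pics/w21.png

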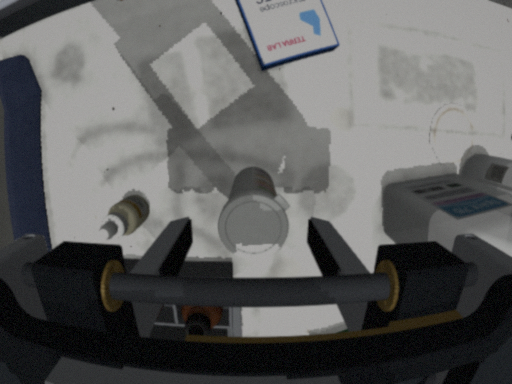

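The cap at (254,223) lies between the fingertips. I'll go down and grip.

Emit:
{"name": "servo_tool", "arguments": {
  "commands": [
    [[7.5,-0.05,0.05,2.5,0,0,0],[7.5,-0.05,0.05,5,0,0,0],[7.5,-0.05,0.05,6.8,0,0,0],[7.5,-0.05,0.05,7.6,0,0,0],[7.5,-0.05,0.05,7.6,0,0,0],[7.5,-0.05,0.05,7.6,0,0,0]]
  ]
}}

```text
clock: 24.2
position: [0.4516, 0.3886, 0.0821]
ee_rot: [0.001, 0.04, 0.999, 0.001]
ft_force: [0.0, -0.4, 0.8]
width: 0.799
```

```bash
python3 look.py w22
```

```text
t 24.25 p [0.4518 0.3888 0.0823] yaw 175.4 w 0.795 F [ 0.6 -0.2  0.4] j6 -0.93 tilt [0.003 0.002]
```

View pics/w22.png

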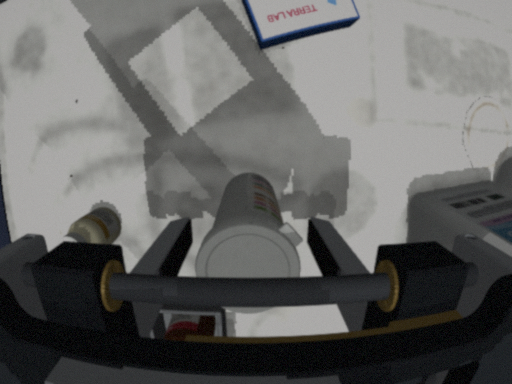

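Emit:
{"name": "servo_tool", "arguments": {
  "commands": [
    [[4,0,0,0,0,0,0],[4,0,0,0,0,0,0],[4,0,0,0,0,0,0],[4,0,0,0,0,0,0],[4,0,0,0,0,0,0],[4,0,0,0,0,0,0],[4,0,0,0,0,0,0],[4,0,0,-1,0,0,0],[4,0,0,-3,0,0,0],[4,0,0,-6,0,0,0],[4,0,0,-9.5,0,0,0],[4,0,0,-12,0,0,0],[4,0,0,-13,0,0,0],[4,0,0,-13,0,0,0],[4,0,0,-13,0,0,0]]
  ],
  "newtons": 12
}}

```text
clock: 25.75
position: [0.4498, 0.3875, 0.2091]
ee_rot: [-0.001, 0.04, 0.999, -0.001]
ft_force: [0.6, -0.2, -0.4]
width: 0.503
```

```bash
python3 look.py w23;python3 p.py p23;  python3 -c "
from h import *
rows([(.625,.253,.21,175.4)])"
```

```text
t 25.8 p [0.4495 0.3873 0.2084] yaw 175.4 w 0.503 F [ 0.6  0.8 -0.8] j6 -0.93 tilt [-0.003 -0.002]
t 25.9 p [0.4495 0.3873 0.2082] yaw 175.4 w 0.503 F [ 0.2  0.9 -0. ] j6 -0.93 tilt [-0.003 -0.002]
[-18.57 -11.98  -0.21] [-0.0024 -0.0033  0.0005]
```

View pics/w23.png

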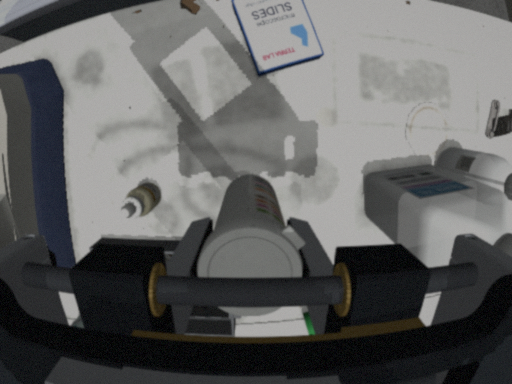

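```bash
python3 -c "
from plant import snapshot
import cv2
L=[cv2.resize(snapshot(c)['img'][60:260,x:x+200],None,fx=2,fy=2,interpolation=cv2.INTER_CUBIC) for c,x in(('scene',170),('side',180))]
cv2.imwrite('pics/q23.png',cv2.hconcat(L))"
```

```text
(no output)
```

View pics/q23.png

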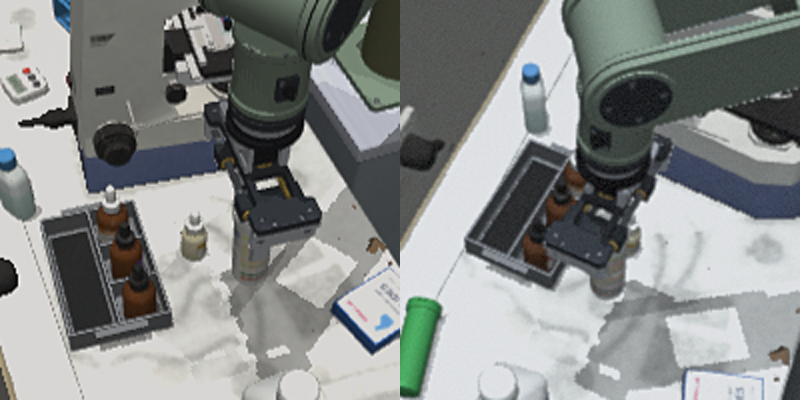

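Width reads 47.3 mm, so the fingers are bearing on the cap rather than the 43 mm body, but the tube lifted upright. I'll raise it 2.5 cm, carry it gently with a slightly firmer grip, and check its tilt over the bay.

Emit:
{"name": "servo_tool", "arguments": {
  "commands": [
    [[4,0,0,-1,0,0,0],[4,-0.5,-0.3,-2.2,0,0,0],[4,-2,-1.3,-2.5,0,0,0],[4,-4,-2.6,-2.5,0,0,0],[4,-6.5,-4.2,-2.5,0,0,0],[4,-9,-5.8,-2.5,0,0,0],[4,-11.5,-7.4,-2.5,0,0,0],[4,-14,-9,-2.5,0,0,0],[4,-16.2,-10.5,-2.5,0,0,0],[4,-17.6,-11.4,-2.5,0,0,0],[4,-18.4,-11.9,-2.5,0,0,0],[4,-18.6,-12,-2.5,0,0,0],[4,-18.6,-12,-2.5,0,0,0],[4,-18.6,-12,-2.5,0,0,0]]
  ],
  "newtons": 16
}}

```text
clock: 27.4
position: [0.6256, 0.2544, 0.2355]
ee_rot: [-0.0, 0.039, 0.999, 0.0]
ft_force: [-0.0, 0.4, -0.5]
width: 0.503
```

```bash
python3 look.py w24;  python3 -c "
from plant import snapshot
import cv2
L=[cv2.resize(snapshot(c)['img'][60:260,x:x+130],None,fx=3,fy=3,interpolation=cv2.INTER_CUBIC) for c,x in(('scene',150),('side',190))]
cv2.imwrite('pics/q24.png',cv2.hconcat(L))
from h import *
rows([(.625,.253,.083,175.4)])"
```

```text
t 27.45 p [0.6256 0.2545 0.2356] yaw 175.5 w 0.5 F [ 0.  -0.2 -0.8] j6 -1.23 tilt [-0.  0.]
t 27.55 p [0.6257 0.2543 0.2356] yaw 175.5 w 0.503 F [ 0.2 -0.1 -0.5] j6 -1.23 tilt [-0.  0.]
[ 0.06 -0.14 15.26] [ 0.0001 -0.0001  0.0018]
```

View pics/w24.png

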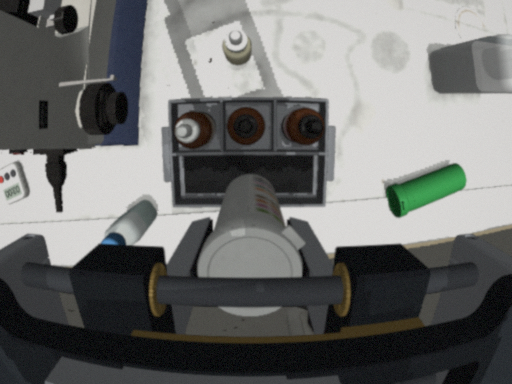

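View pics/q24.png

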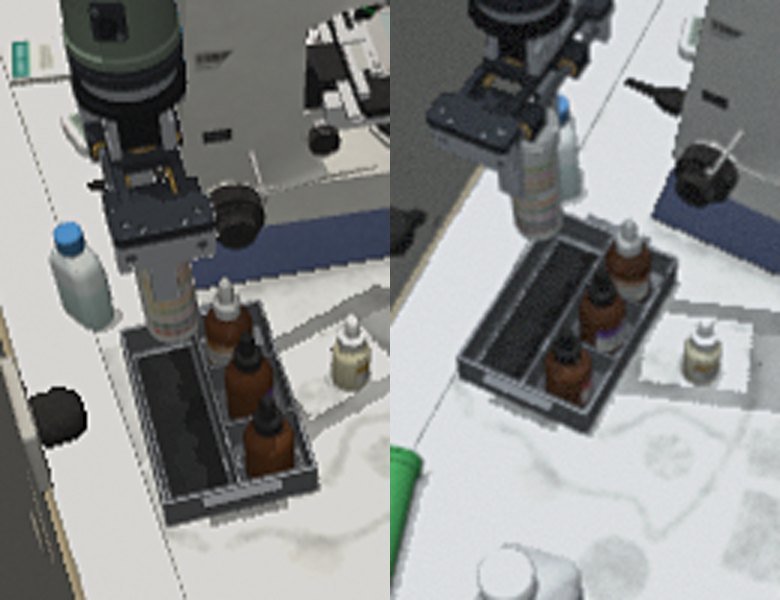

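Emit:
{"name": "servo_tool", "arguments": {
  "commands": [
    [[4,0,-0.1,1.5,0,0,0],[4,0,-0.1,4,0,0,0],[4,0,-0.1,6.5,0,0,0],[4,0,-0.1,8.5,0,0,0],[4,0,-0.1,9.8,0,0,0],[4,0,-0.1,10,0,0,0],[4,0,-0.1,10,0,0,0]]
  ]
}}

```text
clock: 28.25
position: [0.6261, 0.2526, 0.1351]
ee_rot: [-0.0, 0.04, 0.999, -0.0]
ft_force: [0.4, 0.1, -0.4]
width: 0.503
```

```bash
python3 look.py w25;  cat > q.py <<'E'
import sys
from plant import snapshot
import cv2
L=[cv2.resize(snapshot(c)['img'][100:250,x:x+100],None,fx=4,fy=4,interpolation=cv2.INTER_CUBIC) for c,x in(('scene',170),('side',200))]
cv2.imwrite(f'pics/{sys.argv[1]}.png',cv2.hconcat(L))
E
python3 q.py q25; python3 -c "
from h import *
rows([(.625,.253,.084,175.4)])"
```

```text
t 28.3 p [0.6269 0.2527 0.1362] yaw 175.4 w 0.504 F [0.1 0.  0.2] j6 -1.24 tilt [0.001 0.   ]
t 28.4 p [0.6274 0.2528 0.1371] yaw 175.4 w 0.503 F [ 0.8 -0.4 -0.3] j6 -1.24 tilt [0.003 0.001]
[ 0.25 -0.01  5.31] [0.001  0.0028 0.0005]
```

View pics/w25.png

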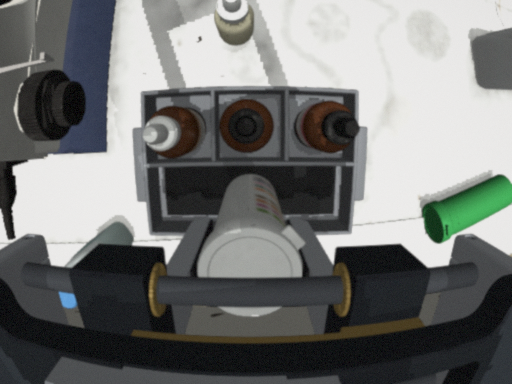

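View pics/q25.png

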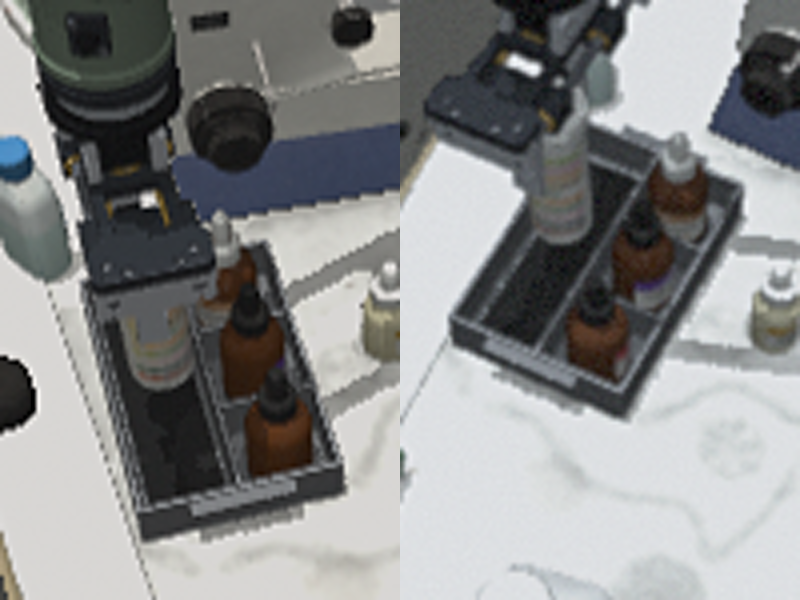

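The tube hangs vertically inside the bay outline and clear of the bottles. I'll lower to just above the floor.

Emit:
{"name": "servo_tool", "arguments": {
  "commands": [
    [[4,0.1,0,1,0,0,0],[4,0.1,0,2.2,0,0,0],[4,0.1,0,3.4,0,0,0],[4,0.1,0,4.3,0,0,0],[4,0.1,0,4.7,0,0,0],[4,0.1,0,4.8,0,0,0],[4,0.1,0,4.8,0,0,0],[4,0.1,0,4.8,0,0,0]]
  ]
}}

```text
clock: 29.2
position: [0.6258, 0.2528, 0.0881]
ee_rot: [0.001, 0.04, 0.999, 0.0]
ft_force: [0.6, 0.2, -0.3]
width: 0.499
```

```bash
python3 look.py w26; python3 q.py q26
```

```text
t 29.25 p [0.6259 0.2528 0.0882] yaw 175.4 w 0.505 F [-0.  -0.2  0.6] j6 -1.24 tilt [0.001 0.   ]
```

View pics/q26.png

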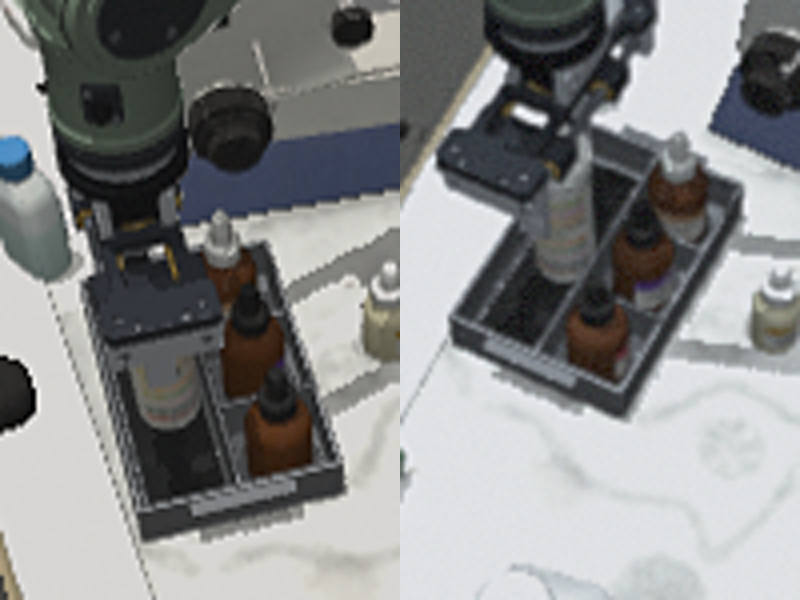

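Emit:
{"name": "servo_tool", "arguments": {
  "commands": [
    [[4,0,0,0.15,0,0,0],[4,0,0,0.3,0,0,0],[4,0,0,0.4,0,0,0],[4,0,0,0.4,0,0,0],[4,0,0,0.4,0,0,0]]
  ]
}}

```text
clock: 29.85
position: [0.6262, 0.2527, 0.0847]
ee_rot: [0.001, 0.04, 0.999, 0.0]
ft_force: [-0.6, -1.0, 4.5]
width: 0.502
```

Contact with the floor reads 4.5 N. I'll release, then retreat upward.

Emit:
{"name": "servo_tool", "arguments": {
  "commands": [
    [[5,0,0,0,0,0,0],[6,0,0,0,0,0,0],[7.5,0,0,0,0,0,0],[7.5,0,0,0,0,0,0],[7.5,0,0,0,0,0,0],[7.5,0,0,0,0,0,0]]
  ]
}}

```text
clock: 30.45
position: [0.6252, 0.2526, 0.0832]
ee_rot: [-0.0, 0.04, 0.999, -0.0]
ft_force: [-0.8, -0.6, -0.2]
width: 0.795
```

```bash
python3 look.py w27
```

```text
t 30.5 p [0.6253 0.2526 0.0833] yaw 175.4 w 0.797 F [ 0.1  0.1 -0.8] j6 -1.24 tilt [-0. -0.]
```

View pics/w27.png

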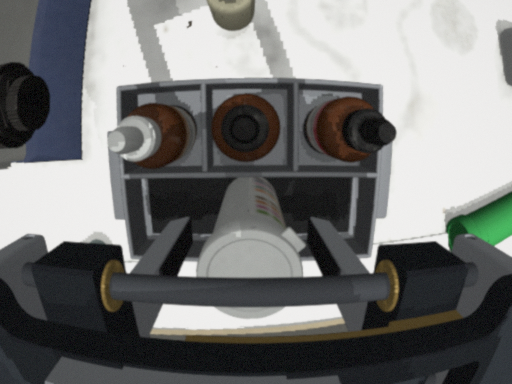

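The tube is free between the open fingers. Retreating straight up.

Emit:
{"name": "servo_tool", "arguments": {
  "commands": [
    [[7.5,0,0,-0.5,0,0,0],[7.5,0,0,-2,0,0,0],[7.5,0,0,-5,0,0,0],[7.5,0,0,-9,0,0,0],[7.5,0,0,-13,0,0,0],[7.5,0,0,-15,0,0,0],[7.5,0,0,-15,0,0,0],[7.5,0,0,-15,0,0,0]]
  ]
}}

```text
clock: 31.3
position: [0.6254, 0.2527, 0.2342]
ee_rot: [0.001, 0.04, 0.999, 0.0]
ft_force: [0.4, 0.6, -0.5]
width: 0.797
```

```bash
python3 look.py w28; python3 q.py q28
```

```text
t 31.35 p [0.6245 0.2524 0.2323] yaw 175.4 w 0.801 F [-0.8 -0.5  0.3] j6 -1.24 tilt [-0.002 -0.   ]
```

View pics/w28.png

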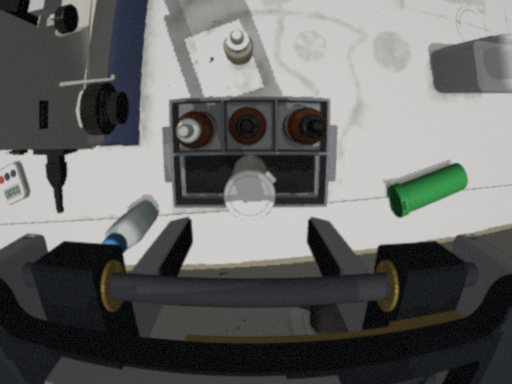

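View pics/q28.png

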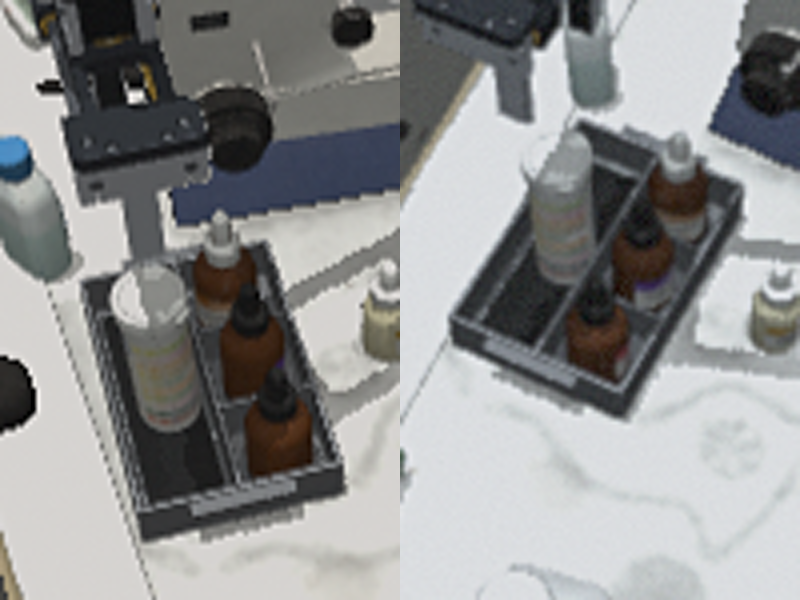

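The tube stands upright in the bay, with its cap at (250,195). All three bottles are in their cells, the small dropper and gel bottle are where they were, and the gripper is clear.

```bash
python3 -c "
from plant import r
print(r.close_job())"
```

```text
the job is handed in; nothing more can be done
None
```

The caddy is packed and the job handed in at about 31 s on the clock. The three brown bottles went into the square cells first: a black-bulb bottle in the +y cell, the other black-bulb bottle in the middle, and iodine in the -y cell. The white strip tube then went into the middle of the long bay.

**Final check:** the last wrist, scene and side pictures show all four upright in place. The small dropper and gel bottle look where they started, and the raised gripper touches nothing. Every force I read was about 5 N or less, taken at the end of each move rather than throughout.

**What disagreed:**
- **Tube grip:** the width read 47 mm instead of the expected 43 mm. The fingers held the tube by its cap, but it stayed vertical and sat flat when released.
- **Camera positions:** the fixed and wrist cameras differed by 2–4 mm, so I used the wrist camera's values for grasping and placing.

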